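# Master bolt gauge from the back of a crowded hook into its checking slot

### The job

The master bolt gauge (the one with the plain rectangular blade) hangs at the back of the crowded hook, behind the round gauge and the T-shaped gauge. First hang both front gauges on the spare hook; then press the black catch on the checking block so that its dust cover springs back, and stand the master gauge upright in the uncovered slot, blade down and resting on the slot's bottom. Let no gauge fall and leave the other things on the bench where they are.

Things in the scene. Friction and masses are not known exactly. Their poses are not given: they have to be found in the camera images.
- gauge_master: Master gauge, bare steel, 0.18 to 0.37 kg, rearmost on the crowded hook. Plate 8 thick (local x) in its y-z plane, z up. Origin: middle of the window's upper edge, which rests on the bar. Window 22 wide (y), z 0 to -34, with 6 wide side strips. Head above it, the place to grip: 34 wide (y), z 0 to +30. Below the window: rectangular blade 50 wide, z -34 to -94.
- gauge_disc: Round gauge, bare steel, 0.2 to 0.42 kg, in front of the master. Plate 8 thick (local x) in its y-z plane, z up. Origin: middle of the window's upper edge, which rests on the bar. Window 22 wide (y), z 0 to -34, with 6 wide side strips. Head above it, the place to grip: 34 wide (y), z 0 to +30. Below the window: disc 72 in diameter centred at z -70, down to -106.
- gauge_tee: T-shaped gauge, bare steel, 0.2 to 0.4 kg, in front of the master. Plate 8 thick (local x) in its y-z plane, z up. Origin: middle of the window's upper edge, which rests on the bar. Window 22 wide (y), z 0 to -34, with 6 wide side strips. Head above it, the place to grip: 34 wide (y), z 0 to +30. Below the window: stem 34 wide to z -64, then cross bar 84 wide, z -64 to -90.
- master_foot (a point): Middle of the lower edge of the master gauge's blade (94 below its origin), axes as the gauge.
- hook_full: The crowded hook; gauges hang at about local x +26 (master, by the post), +4 and -18 (round and T-shaped, in either order). Fixed dark steel stand; origin on the bench under the bar's middle, z up, yaw within 0.35 rad. Foot 120 x 70 x 10 (local x -45 to +75); post 14 x 24 at local x +55, no higher than the bar. 
- hook_spare: The spare hook, empty at the start, same build as the crowded one. Fixed dark steel stand; origin on the bench under the bar's middle, z up, yaw within 0.35 rad. Foot 120 x 70 x 10 (local x -45 to +75); post 14 x 24 at local x +55, no higher than the bar. 
- hook_full_bar (a point): Crowded hook's bar: point on its upper face, 185 above the stand's origin, axes as the stand. Level bar 10 wide (y), 8 high, upper face here, from the post (face at x +48) towards -x (roughly at the robot), its open end: at x -42 to -48 the tip turns up 12 above the upper face.
- hook_spare_bar (a point): Spare hook's bar: point on its upper face, 185 above the stand's origin, axes as the stand. Level bar 10 wide (y), 8 high, upper face here, from the post (face at x +48) towards -x (roughly at the robot), its open end: at x -42 to -48 the tip turns up 12 above the upper face.
- block: Fixed aluminium checking block, 155 (local x) x 90 (y) x 58 high; origin under its centre, z up, -x roughly towards the robot. At first a dark steel dust cover (62 x 86, local x -31 to +31, upper face at height 66, lip along its front edge up to 70) hides the slot across its middle.
- slot (a point): Middle of the slot's floor, 12 above the bench, axes as the block. Slot runs along local y: 13 wide (x), 62 long (y), mouth at height 58; the top 12 of both long sides flare out to a 25 wide mouth.
- catch_top (a point): Middle of the upper face of the push catch: round black button 34 in diameter on the block at local x -55, face 76 above the bench when up. Pressed straight down 5 mm (travel 8, spring 2 to 5 N) it releases the cover; it springs up again.
- cover (a joint): Travel of the dust cover (m): 0 closed and latched; once the catch is pressed a spring slides it in local +x (away from the robot) to its stop at 0.065 within about half a second, where it covers local x 34 to 96 and stays.
- can: Bystander: upright grey can, 54 diameter, 150 tall (mm). Origin: centre of its underside.
- jar: Bystander: upright jar with a steel lid, 64 diameter, 85 tall (mm). Origin: centre of its underside.
- cup: Bystander: open aluminium cup, 68 diameter, 75 tall (mm). Origin: centre of its underside.
- oiler: Bystander: upright white plastic bottle with black cap, 56 diameter, 120 tall (mm). Origin: centre of its underside.
- bolt: Bystander: large bolt standing on its head, 44 diameter, 85 tall (mm). Origin: centre of its underside.
- tub: Bystander: orange open parts tub with small bolts, 100 x 70 x 50 (mm). Origin: centre of its underside.
- spanner: Bystander: open-ended spanner lying flat, 190 long (mm). Origin: centre of its underside.
Not all that is in view belongs to the job. What is shaped like the gauge_master but orange or yellow is not meant.

How it is judged:
On the way, in this order (a step that is already met when the one before it is completed fails the run):
1. the round and the T-shaped gauge both hang on the spare hook's bar, let go, while the master gauge still hangs on the crowded hook (x of gauge_disc in the frame of hook_spare_bar between -0.041 and 0.047 m and y of gauge_disc in the frame of hook_spare_bar between -0.012 and 0.012 m and z of gauge_disc in the frame of hook_spare_bar between -0.005 and 0.006 m and angle between each of gauge_disc, gauge_tee, gauge_master's own z axis and vertical below 0.25 rad and contact force between the fingers and gauge_disc below 0.1 N and x of gauge_tee in the frame of hook_spare_bar between -0.041 and 0.047 m and y of gauge_tee in the frame of hook_spare_bar between -0.012 and 0.012 m and z of gauge_tee in the frame of hook_spare_bar between -0.005 and 0.006 m and contact force between the fingers and gauge_tee below 0.1 N and x of gauge_master in the frame of hook_full_bar between -0.041 and 0.047 m and y of gauge_master in the frame of hook_full_bar between -0.012 and 0.012 m and z of gauge_master in the frame of hook_full_bar between -0.005 and 0.006 m), for 0.2 s.
2. the catch has been pressed and the dust cover has sprung open (at least 55 mm) (value of joint cover above 0.055 m), for 0.2 s.
At the end, for the whole second after the job is handed in: Round and T gauges hang still on the spare bar (5 mm in height, 12 mm sideways, tilt under 0.25 rad), cover open over 55 mm, master gauge standing still in the slot: foot within 6 mm of the floor, 8 mm across and 10 mm along of its middle, tilt under 0.16 rad; all let go (x of gauge_disc in the frame of hook_spare_bar between -0.041 and 0.047 m and y of gauge_disc in the frame of hook_spare_bar between -0.012 and 0.012 m and z of gauge_disc in the frame of hook_spare_bar between -0.005 and 0.006 m and angle between each of gauge_disc, gauge_tee's own z axis and vertical below 0.25 rad and contact force between the fingers and gauge_disc below 0.1 N and x of gauge_tee in the frame of hook_spare_bar between -0.041 and 0.047 m and y of gauge_tee in the frame of hook_spare_bar between -0.012 and 0.012 m and z of gauge_tee in the frame of hook_spare_bar between -0.005 and 0.006 m and contact force between the fingers and gauge_tee below 0.1 N and linear speed of each of gauge_disc, gauge_tee, gauge_master below 0.03 m/s and angular speed of each of gauge_disc, gauge_tee, gauge_master below 0.4 rad/s and x of master_foot in the frame of slot between -0.008 and 0.008 m and y of master_foot in the frame of slot between -0.01 and 0.01 m and z of master_foot in the frame of slot between -0.004 and 0.006 m and angle between gauge_master's own z axis and vertical below 0.16 rad and value of joint cover above 0.055 m); the robot touches nothing.
It fails at once if a gauge falls (its window edge comes below 70 mm above the bench) (height (world z) of any of gauge_master, gauge_disc, gauge_tee below 0.07 m).
It fails at once if a bystander is moved by more than 25 mm (distance of any of can, jar, cup, oiler, bolt, tub, spanner from where it was at the start of the episode above 0.025 m).
It also fails if it takes over 72 s, if anything falls off the work surface, if the arm or the gripper's body presses on something with over 40 N, if the wrist force passes 120 N, or if a joint passes its speed limit or range.

### The arm

A 6-joint arm with a two-finger parallel gripper is mounted at the origin on the work surface. World frame = base frame: x ahead of the robot, y to its left, z up, the work surface at z = 0. Lengths are in m, angles in rad, forces in N, time in s.
With the tool pointing down it reaches from about 0.375 to 0.975 m from the base axis. Payload 3.8 kg.
Tool frame: the origin (TCP) lies midway between the tips of the shut fingers; the grasp point (between the pads) lies 19 mm behind it; x points along the fingers, z is the direction in which the jaws open and shut, and the axes are right-handed (so a half turn about x gives the same grasp; the last joint's range is limited). The gripper opens to 85 mm and grips with 20 to 120 N. Pads are 22 mm wide; open, the fingers measure 114 mm over their backs; the gripper's body (76 mm by 85 mm) begins 54 mm behind the grasp point. The pads swing forward as they close: fully open they stand 13 mm farther back than shut.
Start: joints at [-1.278, 0.264, 1.604, -0, 1.274, -0.037], TCP at [0.219, -0.639, 0.231] pointing down, gripper open.
Joint ranges: [-2.63, 2.63], [-0.94, 2.18], [0.31, 2.57], [-1.31, 4.45], [0, 2.66], [-2.55, 2.55]. Speed limits (rad/s): [2.57, 2.57, 3.14, 3.14, 3.14, 3.14].

### API

Orientations are given as a rotation vector (axis times angle).
In Python, from workcell import * gives the robot as it stands. The module is installed in compiled form; this text tells all that it offers.
- The arm moves only by the tool carry_out, never from a script. Its arguments are lists of equal length, an entry for each row: "offset": the shift along the tool's x, y, z in cm, a list of three; "delta_rot": the turn, a rotation vector about the tool's x, y, z in degrees, a list of three. A call has exactly 5 rows; each row shifts and turns the commanded pose from where the row before left it, along the tool's axes as they then stand; what a row does not reach is not made up. A row lasts 1/12 s, in which the tool goes at most 41.7 mm and 7.16 degrees, less where a joint would pass 70% of its speed; a pose out of reach is approached as far as the arm can. A call is refused whole if a number of a shift passes 4.17 or a number of a turn 7.16, either way. A call with a gripper value outside its range is refused whole. "fingers" is the opening, from -1 (shut) to 1 (fully open), set as the call begins (left out, the last holds). The fingers move at their own pace and stop on an object; "newtons" is the grip in N (left out, the last holds). Time passes only in rows, so rows that do not move let the fingers close, or fill a call up. It gives the time, the measured TCP pose, the force and the opening at its end, in the units of the state.
- read_state(): the state, without advancing time (a new reading comes with each control period).
- read_camera(name): name is "scene" or "top" or "wrist"; returns (picture, depth): 420x560x3 uint8, red, green, blue; 420x560 float32, m along the optical axis (not along the pixel's ray), 0 where there is no reading.
- get_calibration(name): a dict with "fx", "fy", "cx", "cy" (pixels), "R" (3x3) and "t" (3): a world point X has camera coordinates R X + t; the wrist camera has in their place "mount" (4x4, takes a point from camera to tool coordinates, whose origin is the TCP and whose axes are the tool frame's). Camera axes: x right, y down, z forward; pixel columns grow to the right and rows downward; lengths in m; the calibration is good to about 2 mm. A picture is of the moment at which its call begins: read the wrist's pose just before it. get_calibration takes no time and is no camera call.
- finish_job(): hands the job in, once; it reports no verdict.
The state is a dict: "time": time; "q": joint angles; "joint_vel": joint speeds; "joint_torque": joint torques, N m; "tool_pos": TCP position; "tcp_rot": TCP orientation; "wrist_force": force on the tool from outside, world axes, zero at the start; "torque": the same for the moment, N m; "width": opening from 0.0 (shut) to 1.0 (fully open).
Only numpy, scipy, OpenCV 4.12 (cv2) and the standard library are available. Lean on these libraries where they do the work, as an engineer would, in place of code of your own. Each camera call takes 0.05 s, during which the arm holds its last target. There are 200 camera calls.

## Working session

There is one attempt and no reset: what is moved stays moved. The work goes in short steps, Python scripts to look and compute and a tool call to move; the robot and the scene stay as the last step left them, time stands still between calls to the robot, and variables do not carry over. Pictures are saved under pics/ and viewed, about 8 in all and at most 12, crops included, and the job is handed in when it is done.

Besides the shell and the picture viewer there is one more tool, called after "Call:" in YAML: its name, and indented under it one key for each argument. carry_out: Moves the arm, as the interface text tells. Its arguments: {"type":"object","properties":{"offset":{"type":"array"},"delta_rot":{"type":"array"},"fingers":{"type":"number"},"newtons":{"type":"number"}},"required":["offset","delta_rot"]}

```bash
mkdir -p pics
python3 - <<'E'
from workcell import *
import cv2,numpy as np
s=read_state();print({k:np.round(v,3).tolist() for k,v in s.items()})
for n in ["scene","top"]:
    p,d=read_camera(n);np.savez(f"{n}.npz",p=p,d=d)
    cv2.imwrite(f"pics/{n}0.png",cv2.resize(p[:,:,::-1],(800,600),interpolation=cv2.INTER_CUBIC))
    c=get_calibration(n);print(n,{k:np.round(v,3).tolist() for k,v in c.items()})
print(get_calibration("wrist"))
E
```

```text
{'time': 0.0, 'q': [-1.278, 0.265, 1.605, -0.0, 1.274, -0.037], 'joint_vel': [0.001, -0.003, 0.0, 0.001, -0.001, 0.001], 'joint_torque': [-0.001, -51.512, -36.731, -0.0, 0.013, 0.0], 'tool_pos': [0.218, -0.638, 0.23], 'tcp_rot': [0.964, 1.349, -0.962], 'wrist_force': [0.959, -0.377, -0.706], 'torque': [0.009, -0.017, 0.018], 'width': 0.999}
scene {'fx': 486.953, 'fy': 486.953, 'cx': 276.711, 'cy': 210.851, 'R': [[0.596, 0.803, 0.019], [0.568, -0.406, -0.716], [-0.567, 0.437, -0.698]], 't': [-0.358, -0.247, 1.604]}
top {'fx': 403.896, 'fy': 403.896, 'cx': 280.394, 'cy': 206.487, 'R': [[0.022, -1.0, 0.013], [-0.981, -0.024, -0.192], [0.192, -0.008, -0.981]], 't': [-0.011, 0.586, 0.985]}
{'fx': 295.82275653176833, 'fy': 295.82275653176833, 'cx': 283.32279932488314, 'cy': 211.1042738856489, 'mount': array([[-5.78587662e-04, -3.12606721e-01,  9.49882468e-01,
        -1.42734272e-01],
       [-3.24472662e-04, -9.49882519e-01, -3.12606935e-01,
         8.02398266e-02],
       [ 9.99999780e-01, -4.89081409e-04,  4.48157971e-04,
        -8.10026866e-04],
       [ 0.00000000e+00,  0.00000000e+00,  0.00000000e+00,
         1.00000000e+00]])}
```

View pics/scene0.png

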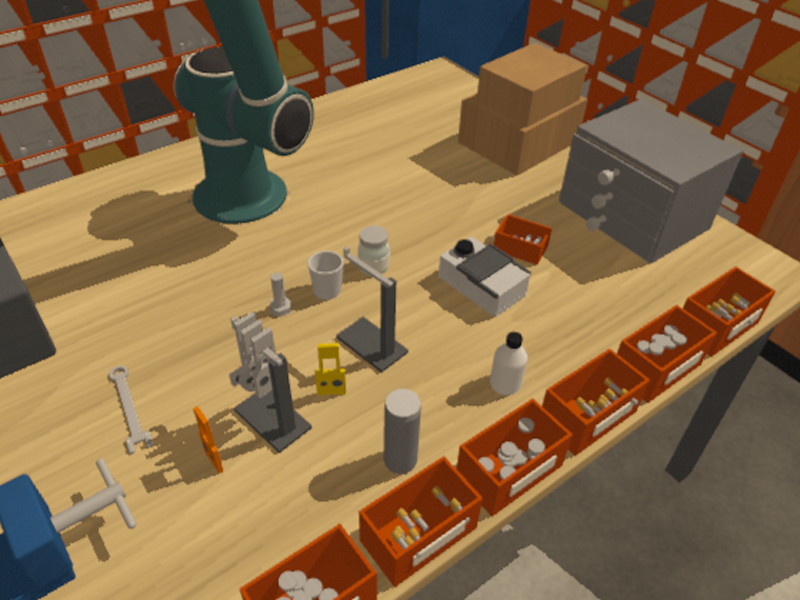

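View pics/top0.png

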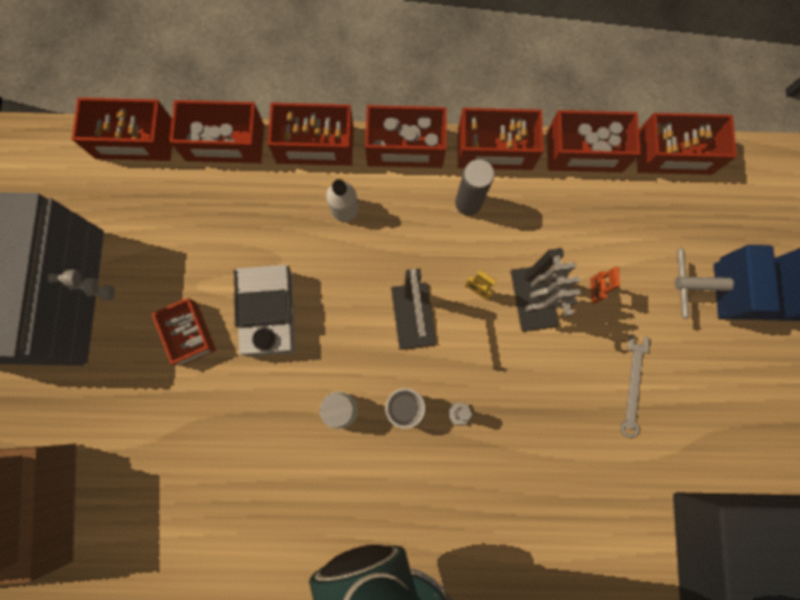

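The top view shows the crowded hook at (545,290) with three steel gauges, the spare hook at (415,305) and the block at (263,310). The catch faces the robot at (265,338). The look-alikes are yellow at (481,285) and orange at (604,283), both standing on the bench. The master is the bare steel gauge at the post end of the crowded hook. Next I measure from depth.

```bash
cat > h.py <<'E'
import numpy as np,cv2
from workcell import *
from scipy.spatial.transform import Rotation as Ro
def pose(s=None):
    s=s or read_state(); T=np.eye(4);T[:3,:3]=Ro.from_rotvec(s["tcp_rot"]).as_matrix();T[:3,3]=s["tool_pos"];return T
def cloud(n,p,d,T=None):
    c=get_calibration(n);v,u=np.mgrid[:420,:560]
    P=np.stack([(u-c["cx"])/c["fx"]*d,(v-c["cy"])/c["fy"]*d,d],-1)
    if n=="wrist":
        M=T@c["mount"];W=P@M[:3,:3].T+M[:3,3]
    else: W=(P-c["t"])@np.array(c["R"])
    W[d==0]=np.nan;return W
E
python3 - <<'E'
from h import *
W={}
for n in ["scene","top"]:
    z=np.load(n+".npz");W[n]=(cloud(n,z["p"],z["d"]),z["p"])
W_,p=W["top"]
def px(u,v):return np.round(W_[int(v*.7),int(u*.7)],3)
for nm,q in dict(table=(500,450),block=(263,280),catch=(265,338),footF=(535,318),footS=(415,340),bolt=(460,412),cup=(390,405),jar=(338,410),oil=(340,187),can=(477,172),tub=(183,330)).items(): print(nm,px(*q))
# rects
def rect(nm,box,zl,zh,dark=None):
  for n in W:
    w,p=W[n];m=(w[...,0]>box[0])&(w[...,0]<box[1])&(w[...,1]>box[2])&(w[...,1]<box[3])&(w[...,2]>zl)&(w[...,2]<zh)
    if dark is not None: m&=(p.mean(-1)<dark)
    q=w[m]
    if len(q)<5: print(nm,n,len(q));continue
    r=cv2.minAreaRect((q[:,:2]*1000).astype(np.float32));print(nm,n,len(q),np.round(r[0],1),np.round(r[1],1),round(r[2],1),"z",np.round(np.median(q[:,2]),4))
c=px(415,340);rect("spare foot",(c[0]-.05,c[0]+.15,c[1]-.08,c[1]+.08),.004,.018,110)
rect("spare bar",(c[0]-.08,c[0]+.15,c[1]-.08,c[1]+.08),.17,.21)
c=px(535,318);rect("full foot",(c[0]-.05,c[0]+.15,c[1]-.08,c[1]+.08),.004,.018,110)
rect("full heads",(c[0]-.08,c[0]+.15,c[1]-.1,c[1]+.08),.195,.23)
c=px(263,280);rect("block",(c[0]-.16,c[0]+.08,c[1]-.09,c[1]+.09),.05,.09)
rect("catch",(c[0]-.16,c[0]-.05,c[1]-.09,c[1]+.09),.071,.09,80)
rect("cover",(c[0]-.16,c[0]+.08,c[1]-.09,c[1]+.09),.062,.07,)
E
```

```text
table [ 0.315 -0.184  0.   ]
block [0.607 0.252 0.059]
catch [0.502 0.239 0.076]
footF [ 0.558 -0.248  0.016]
footS [ 0.513 -0.025  0.011]
bolt [ 0.383 -0.102  0.085]
cup [0.392 0.017 0.036]
jar [0.38  0.106 0.084]
oil [0.766 0.116 0.122]
can [ 0.787 -0.121  0.151]
tub [0.52  0.398 0.029]
spare foot scene 818 [560.4 -21.9] [120.9  94.3] 7.5 z 0.0104
spare foot top 932 [567.1 -44.4] [136.8 118.3] 9.0 z 0.0106
spare bar scene 284 [552.1 -28.6] [113.   26.7] 12.9 z 0.1849
spare bar top 267 [550.2 -18.9] [110.   23.4] 4.7 z 0.1855
full foot scene 970 [ 604.6 -253.6] [145.3 124.7] 81.2 z 0.0106
full foot top 750 [ 591.5 -246.3] [130.7 148.5] 4.7 z 0.0106
full heads scene 433 [ 575.7 -256.5] [78.1 36.1] 6.3 z 0.21
full heads top 267 [ 573.8 -253.3] [76.  35.6] 7.1 z 0.2142
block scene 1470 [557.7 246.3] [159.  105.7] 5.4 z 0.0618
block top 2311 [556.3 248.4] [155.8 100.1] 6.0 z 0.0622
catch scene 79 [511.2 246.1] [46.7 54.2] 6.9 z 0.0756
catch top 157 [516.8 233.9] [54.2 74.6] 23.4 z 0.0761
cover scene 618 [558.3 246.4] [150.4 103.5] 3.3 z 0.0657
cover top 984 [554.7 248.3] [151.2  99.1] 5.1 z 0.0659
```

```bash
cat >> h.py <<'E'
def down(yaw): # tool x down, z along local +y of yaw, y towards robot
    c,s=np.cos(yaw),np.sin(yaw);return np.array([[0,-c,-s],[0,-s,c],[-1,0,0]])
def plan(p,yaw,p0=None,R0=None):
    T=pose();R0=T[:3,:3] if R0 is None else R0;p0=T[:3,3] if p0 is None else p0
    rv=Ro.from_matrix(R0.T@down(yaw)).as_rotvec(degrees=True)
    print("rot tool deg",np.round(rv,2),"shift tool cm (in final axes)",np.round(down(yaw).T@(np.array(p)-p0)*100,2),"(in start axes)",np.round(R0.T@(np.array(p)-p0)*100,2))
E
python3 - <<'E'
from h import *
print(np.round(pose(),3)); plan([.575,-.255,.33],np.radians(7))
E
```

```text
[[-0.001  0.946  0.324  0.218]
 [ 0.002  0.324 -0.946 -0.638]
 [-1.     0.    -0.002  0.23 ]
 [ 0.     0.     0.     1.   ]]
rot tool deg [-1.6811e+02 -1.0000e-02 -1.7000e-01] shift tool cm (in final axes) [ -9.99 -40.06  33.67] (in start axes) [ -9.94  46.14 -24.71]
```

```bash
sed -i 's/return np.array(\[\[0,-c,-s\],\[0,-s,c\],\[-1,0,0\]\])/return np.array([[0,c,s],[0,s,-c],[-1,0,0]])/' h.py; python3 -c "
from h import *
plan([.575,-.255,.33],np.radians(7))"
```

```text
rot tool deg [ 1.189e+01 -1.100e-01  1.000e-02] shift tool cm (in final axes) [ -9.99  40.06 -33.67] (in start axes) [ -9.94  46.14 -24.71]
```

Call:
carry_out:
  offset:
    - [-3,0,0]
    - [-3,0,0]
    - [-0.5,3,-2.5]
    - [-0.5,3,-2.5]
    - [-0.5,3,-2.5]
  delta_rot:
    - [6,0,0]
    - [5.9,0,0]
    - [0,0,0]
    - [0,0,0]
    - [0,0,0]

```text
time: 0.52
tool_pos: [0.299, -0.5526, 0.3066]
tcp_rot: [1.12, 1.263, -1.12]
wrist_force: [-0.2, 0.4, 0.5]
width: 1.002
```

Call:
carry_out:
  offset:
    - [-0.5,3.1,-2.6]
    - [-0.5,3.1,-2.6]
    - [-0.5,3.1,-2.6]
    - [-0.5,3.1,-2.6]
    - [-0.5,3.1,-2.6]
  delta_rot:
    - [0,0,0]
    - [0,0,0]
    - [0,0,0]
    - [0,0,0]
    - [0,0,0]

```text
time: 0.93
tool_pos: [0.4376, -0.4035, 0.331]
tcp_rot: [1.119, 1.265, -1.119]
wrist_force: [1.3, -0.4, -0.2]
width: 1.001
```

Call:
carry_out:
  offset:
    - [0,3.1,-2.6]
    - [0,3.1,-2.6]
    - [0,3.1,-2.6]
    - [0,3.1,-2.6]
    - [0,3.1,-2.6]
  delta_rot:
    - [0,0,0]
    - [0,0,0]
    - [0,0,0]
    - [0,0,0]
    - [0,0,0]

```text
time: 1.35
tool_pos: [0.5756, -0.2555, 0.3308]
tcp_rot: [1.119, 1.265, -1.119]
wrist_force: [0.3, -0.7, 1.0]
width: 1.001
```

Run:
```python
from h import *
T=pose();print(np.round(T,3),read_state()["q"].round(2) if hasattr(read_state()["q"],'round') else read_state()["q"])
p,d=read_camera("wrist");np.savez("w1.npz",p=p,d=d,T=T)
cv2.imwrite("pics/w1.png",cv2.resize(p[:,:,::-1],(800,600),interpolation=cv2.INTER_CUBIC))
```

```text
[[-0.001  0.993  0.122  0.576]
 [ 0.     0.122 -0.993 -0.256]
 [-1.    -0.001 -0.     0.331]
 [ 0.     0.     0.     1.   ]] [-0.46  0.14  1.58 -0.    1.43  0.99]
```

View pics/w1.png

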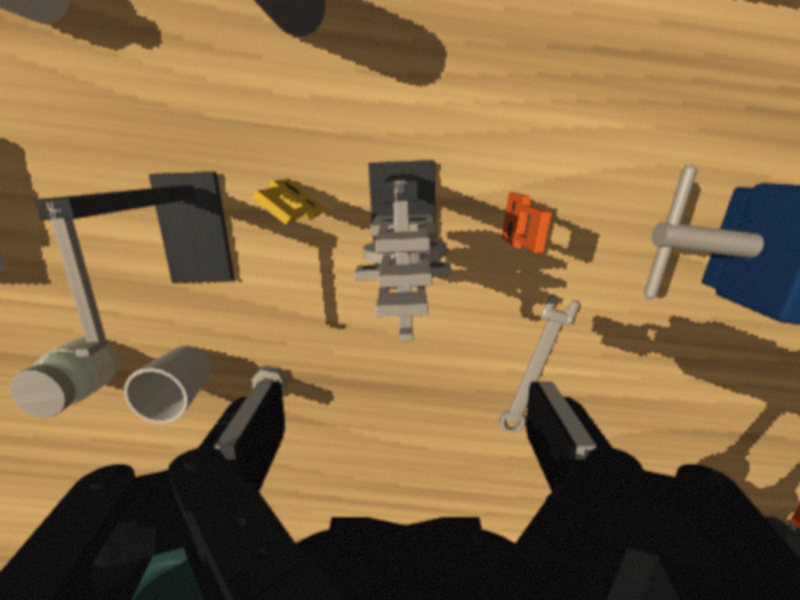

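The wrist view shows the crowded hook at the centre: front head (402,302), middle head (403,273), rear head at about (403,240) by the post (the master, bare steel). The yellow (288,202) and orange (528,222) decoys stand apart. Now the exact fits.

```bash
cat > fit.py <<'E'
from h import *
import sys
z=np.load("w1.npz");W=cloud("wrist",z["p"],z["d"],z["T"])
def sel(b,zl,zh): 
    m=(W[...,0]>b[0])&(W[...,0]<b[1])&(W[...,1]>b[2])&(W[...,1]<b[3])&(W[...,2]>zl)&(W[...,2]<zh);return W[m]
q=sel((.45,.70,-.32,-.2),.205,.23)
from scipy.cluster.hierarchy import fcluster,linkage
for zl in [.209]:
  q=q[q[:,2]>zl]
  th=np.radians(7);a=np.array([np.cos(th),np.sin(th)])
  lab=fcluster(linkage(q[:,:2]@a[:,None],'single'),.004,'distance')
  for k in set(lab):
    c=q[lab==k];r=cv2.minAreaRect((c[:,:2]*1000).astype(np.float32));print("head",len(c),np.round(r[0],1),np.round(r[1],1),round(r[2],1),"mean",np.round(c.mean(0)*1000,1))
for nm,b in dict(full=(.45,.72,-.32,-.2),spare=(.45,.65,-.07,.03)).items():
  for lo,hi in [(.18,.19),(.191,.205)]:
    c=sel(b,lo,hi)
    if len(c)<5: continue
    m=c[:,:2].mean(0);u,s,v=np.linalg.svd(c[:,:2]-m);t=(c[:,:2]-m)@v[0]
    print(nm,lo,len(c),"mean",np.round(m*1000,1),"dir",np.round(np.degrees(np.arctan(v[0][1]/v[0][0])),1),"t",np.round([t.min()*1000,t.max()*1000]),"end",np.round((m+t.min()*v[0])*1000),np.round((m+t.max()*v[0])*1000),"z",np.round(np.median(c[:,2])*1000,1))
  b=(b[0],b[1]+.03,b[2]-.03,b[3]+.03)
  W0=W; m=(z["p"].mean(-1)<75)[...,None]; W=np.where(m,W0,np.nan)
  c=sel(b,.005,.016);W=W0
  r=cv2.minAreaRect((c[:,:2]*1000).astype(np.float32));print(nm,"foot",len(c),np.round(r[0],1),np.round(r[1],1),round(r[2],1))
E
python3 fit.py
```

```text
head 379 [ 606.6 -249.4] [ 8.4 33.1] 8.9 mean [ 607.1 -249.3  214.7]
head 363 [ 564.4 -254.1] [ 8.3 33.8] 9.6 mean [ 565.2 -254.   214.5]
head 374 [ 584.6 -253.8] [ 8.2 33.9] 9.4 mean [ 585.1 -253.7  214.5]
full 0.18 969 mean [ 609.4 -248.4] dir 9.1 t [-34.  70.] end [ 643. -243.] [ 540. -260.] z 185.3
full 0.191 424 mean [ 576.6 -253.7] dir 7.6 t [-35.  42.] end [ 611. -249.] [ 535. -259.] z 197.5
full foot 1159 [ 602. -250.] [107.4  69.8] 9.2
spare 0.18 1618 mean [559.3 -22.9] dir 9.2 t [-45.  64.] end [604. -16.] [496. -33.] z 184.8
spare 0.191 86 mean [499.  -32.5] dir -83.7 t [-5.  6.] end [499. -37.] [498. -27.] z 196.4
spare foot 3074 [557.6 -22.9] [118.2  69.2] 9.0
```

```bash
python3 -c "
from h import *
plan([.5628,-.2543,.178],np.radians(9.2))"
```

```text
rot tool deg [-1.94 -0.3  -0.24] shift tool cm (in final axes) [15.24 -1.82  0.2 ] (in start axes) [15.23 -1.87  0.34]
```

Call:
carry_out:
  offset:
    - [0,-1.82,0.2]
    - [3.5,0,0]
    - [3.5,0,0]
    - [3.0,0,0]
    - [2.0,0,0]
  delta_rot:
    - [-2,0,0]
    - [0,0,0]
    - [0,0,0]
    - [0,0,0]
    - [0,0,0]

```text
time: 1.82
tool_pos: [0.5549, -0.2606, 0.207]
tcp_rot: [1.092, 1.285, -1.094]
wrist_force: [0.0, -0.4, -0.7]
width: 0.999
```

Call:
carry_out:
  offset:
    - [1.6,0,0]
    - [1.6,0,0]
    - [0,0,0]
    - [0,0,0]
    - [0,0,0]
  delta_rot:
    - [0,0,0]
    - [0,0,0]
    - [0,0,0]
    - [0,0,0]
    - [0,0,0]

```text
time: 2.23
tool_pos: [0.5573, -0.2619, 0.1801]
tcp_rot: [1.093, 1.279, -1.093]
wrist_force: [-0.0, 0.4, 0.3]
width: 1.0
```

Call:
carry_out:
  offset:
    - [0,0,0]
    - [0,0,0]
    - [0,0,0]
    - [0,0,0]
    - [0,0,0]
  delta_rot:
    - [0,0,0]
    - [0,0,0]
    - [0,0,0]
    - [0,0,0]
    - [0,0,0]
  fingers: -1
  newtons: 40

```text
time: 2.65
tool_pos: [0.5574, -0.2613, 0.1804]
tcp_rot: [1.093, 1.279, -1.092]
wrist_force: [-0.3, 2.6, 4.1]
width: 0.386
```

Call:
carry_out:
  offset:
    - [0,0,0]
    - [0,0,0]
    - [0,0,0]
    - [0,0,0]
    - [0,0,0]
  delta_rot:
    - [0,0,0]
    - [0,0,0]
    - [0,0,0]
    - [0,0,0]
    - [0,0,0]

```text
time: 3.07
tool_pos: [0.5574, -0.2614, 0.1804]
tcp_rot: [1.093, 1.279, -1.092]
wrist_force: [-1.4, 2.4, 5.7]
width: 0.389
```

Run:
```python
from h import *
T=pose();print(np.round(T,4))
p,d=read_camera("wrist");np.savez("w2.npz",p=p,d=d,T=T)
cv2.imwrite("pics/w2.png",cv2.resize(p[:,:,::-1],(800,600),interpolation=cv2.INTER_CUBIC))
plan([.5628,-.2543,.197],np.radians(9.2))
```

```text
[[ 1.000e-03  9.877e-01  1.565e-01  5.574e-01]
 [ 1.000e-04  1.565e-01 -9.877e-01 -2.614e-01]
 [-1.000e+00  1.100e-03  0.000e+00  1.804e-01]
 [ 0.000e+00  0.000e+00  0.000e+00  1.000e+00]]
rot tool deg [-0.2   0.   -0.06] shift tool cm (in final axes) [-1.66  0.64 -0.61] (in start axes) [-1.66  0.64 -0.61]
```

View pics/w2.png

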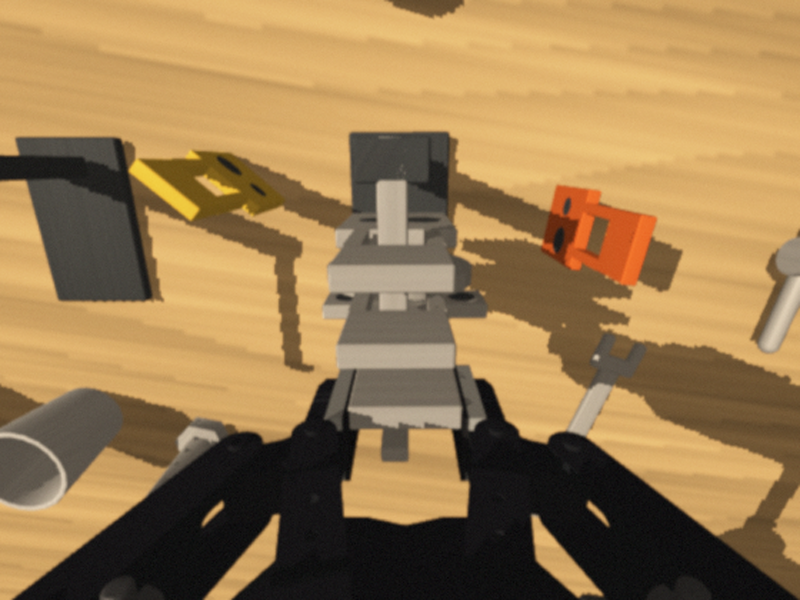

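```bash
cat > heads.py <<'E'
from h import *
import sys
from scipy.cluster.hierarchy import fcluster,linkage
z=np.load(sys.argv[1]);yaw=np.radians(float(sys.argv[2]));zl,zh=float(sys.argv[3]),float(sys.argv[4])
W=cloud("wrist",z["p"],z["d"],z["T"]);T=z["T"]
L=(W-T[:3,3])@T[:3,:3]  # tool coords
m=(W[...,2]>zl)&(W[...,2]<zh)&(abs(L[...,2])<.05)&(L[...,1]>-.05)&(L[...,1]<.12)&(z["p"].mean(-1)>90)
q=W[m];l=L[m];lab=fcluster(linkage(l[:,1:2],'single'),.003,'distance')
for k in set(lab):
    c=q[lab==k];e=l[lab==k]
    if len(c)<20: continue
    r=cv2.minAreaRect((c[:,:2]*1000).astype(np.float32))
    print(len(c),"rect",np.round(r[0],1),np.round(r[1],1),round(r[2],1),"z",np.round(np.median(c[:,2])*1000,1),"tool y",np.round(np.percentile(e[:,1],[2,98])*1000,1),"tool z",np.round(np.percentile(e[:,2],[2,98])*1000,1))
E
python3 heads.py w2.npz 9.2 .209 .225
```

```text
2052 rect [ 606.7 -249.1] [ 8.8 34.1] 9.1 z 215.0 tool y [46.9 54.8] tool z [-20.3  11.7]
1933 rect [ 584.8 -253.6] [ 9.  34.1] 9.7 z 214.9 tool y [24.4 32.4] tool z [-19.4  12.7]
1842 rect [ 566.  -263.2] [ 9.4 53.3] 9.5 z 214.7 tool y [ 4.7 12.5] tool z [-21.8  20.9]
```

The grip is off by 6–8 mm along the bar, with the plate near the pad edge, so I open, re-centre and grip again.

Call:
carry_out:
  offset:
    - [0,0,0]
    - [0,0,0]
    - [0,0,0]
    - [0,0.66,-0.43]
    - [0,0,0]
  delta_rot:
    - [0,0,0]
    - [0,0,0]
    - [0,0,0]
    - [0,0,0]
    - [0,0,0]
  fingers: 0.3

```text
time: 3.53
tool_pos: [0.5636, -0.2557, 0.179]
tcp_rot: [1.093, 1.279, -1.092]
wrist_force: [-0.5, -0.3, 0.8]
width: 0.65
```

Call:
carry_out:
  offset:
    - [0,0,0]
    - [0,0,0]
    - [0,0,0]
    - [0,0,0]
    - [0,0,0]
  delta_rot:
    - [0,0,0]
    - [0,0,0]
    - [0,0,0]
    - [0,0,0]
    - [0,0,0]

```text
time: 3.95
tool_pos: [0.5628, -0.2564, 0.1793]
tcp_rot: [1.093, 1.279, -1.093]
wrist_force: [-0.6, -0.4, 0.5]
width: 0.647
```

```bash
python3 - <<'E'
from h import *
T=pose();print(np.round(T,4))
p,d=read_camera("wrist");np.savez("w3.npz",p=p,d=d,T=T)
E
python3 heads.py w3.npz 9.2 .209 .225
```

```text
[[-0.      0.9877  0.1563  0.5628]
 [-0.      0.1563 -0.9877 -0.2564]
 [-1.     -0.      0.      0.1793]
 [ 0.      0.      0.      1.    ]]
2056 rect [ 606.8 -248.9] [ 8.9 33.9] 8.6 z 214.9 tool y [40.9 48.8] tool z [-16.3  15.7]
1912 rect [ 584.8 -253.6] [ 9.  33.8] 9.5 z 214.8 tool y [18.5 26.3] tool z [-15.4  16.8]
1295 rect [ 567.6 -258.6] [14.6 75.3] 8.9 z 214.1 tool y [-1.5 11.1] tool z [-34.   32.6]
```

Call:
carry_out:
  offset:
    - [0,0,0]
    - [0,0,0]
    - [0,0,0]
    - [0,0,0]
    - [0,0,0]
  delta_rot:
    - [0,0,0]
    - [0,0,0]
    - [0,0,0]
    - [0,0,0]
    - [0,0,0]
  fingers: -1
  newtons: 50

```text
time: 4.42
tool_pos: [0.5632, -0.257, 0.1799]
tcp_rot: [1.092, 1.278, -1.093]
wrist_force: [-0.2, -3.0, 3.3]
width: 0.386
```

Call:
carry_out:
  offset:
    - [0,0,0]
    - [-0.6,0,0]
    - [-0.7,0,0]
    - [-0.6,0,0]
    - [0,0,0]
  delta_rot:
    - [0,0,0]
    - [0,0,0]
    - [0,0,0]
    - [0,0,0]
    - [0,0,0]

```text
time: 4.83
tool_pos: [0.5634, -0.2563, 0.1997]
tcp_rot: [1.093, 1.278, -1.092]
wrist_force: [0.3, 0.1, -2.2]
width: 0.389
```

Call:
carry_out:
  offset:
    - [0,0,0]
    - [0,0,0]
    - [0,0,0]
    - [0,0,0]
    - [0,0,0]
  delta_rot:
    - [0,0,0]
    - [0,0,0]
    - [0,0,0]
    - [0,0,0]
    - [0,0,0]

```text
time: 5.25
tool_pos: [0.5626, -0.2562, 0.1979]
tcp_rot: [1.093, 1.28, -1.093]
wrist_force: [0.5, -0.7, -3.1]
width: 0.389
```

```bash
python3 - <<'E'
from h import *
T=pose();print(np.round(T,4))
p,d=read_camera("wrist");np.savez("w4.npz",p=p,d=d,T=T)
E
python3 heads.py w4.npz 9.2 .209 .245
```

```text
[[-6.000e-04  9.877e-01  1.564e-01  5.626e-01]
 [ 4.000e-04  1.564e-01 -9.877e-01 -2.562e-01]
 [-1.000e+00 -6.000e-04 -5.000e-04  1.979e-01]
 [ 0.000e+00  0.000e+00  0.000e+00  1.000e+00]]
1523 rect [ 607.  -249.2] [ 8.3 34. ] 9.2 z 215.0 tool y [41.1 48.8] tool z [-16.2  16. ]
1437 rect [ 585.  -253.6] [ 8.6 34. ] 9.7 z 214.9 tool y [18.6 26.3] tool z [-15.2  17.2]
20 rect [ 551.4 -257.2] [ 4.5 37.6] 4.4 z 235.7 tool y [-11.9  -7.6] tool z [-19.4  18. ]
116 rect [ 561.3 -255.7] [ 2.7 28.9] 7.5 z 232.9 tool y [-2.4  0.1] tool z [-14.8  12.8]
1742 rect [ 570.9 -257.9] [ 8.1 53.7] 9.9 z 222.2 tool y [ 5.3 11.1] tool z [-23.   21.6]
```

Call:
carry_out:
  offset:
    - [0,-1.5,0]
    - [0,-2,0]
    - [0,-2,0]
    - [0,-1.5,0]
    - [-1,0,0]
  delta_rot:
    - [0,0,0]
    - [0,0,0]
    - [0,0,0]
    - [0,0,0]
    - [0,0,0]

```text
time: 5.72
tool_pos: [0.4896, -0.2665, 0.2058]
tcp_rot: [1.093, 1.285, -1.096]
wrist_force: [-0.4, 0.5, -3.7]
width: 0.39
```

Call:
carry_out:
  offset:
    - [-1.5,0,0]
    - [-1.5,0,0]
    - [0,0,0]
    - [0,0,0]
    - [0,0,0]
  delta_rot:
    - [0,0,0]
    - [0,0,0]
    - [0,0,0]
    - [0,0,0]
    - [0,0,0]

```text
time: 6.13
tool_pos: [0.4939, -0.2671, 0.238]
tcp_rot: [1.093, 1.279, -1.093]
wrist_force: [-1.0, -0.0, -2.2]
width: 0.391
```

```bash
python3 - <<'E'
from h import *
T=pose();print(np.round(T,4))
p,d=read_camera("wrist");np.savez("w5.npz",p=p,d=d,T=T)
cv2.imwrite("pics/w5.png",cv2.resize(p[:,:,::-1],(800,600),interpolation=cv2.INTER_CUBIC))
th=np.radians(9.1);a=np.array([np.cos(th),np.sin(th)]);o=np.array([.5428,-.0252])
plan([*(o+(-.080-.0026)*a),.238],th)
E
python3 heads.py w5.npz 9.2 .24 .29
```

```text
[[ 1.000e-04  9.877e-01  1.565e-01  4.939e-01]
 [ 1.000e-04  1.565e-01 -9.877e-01 -2.671e-01]
 [-1.000e+00  1.000e-04 -1.000e-04  2.380e-01]
 [ 0.000e+00  0.000e+00  0.000e+00  1.000e+00]]
rot tool deg [-0.09 -0.05  0.05] shift tool cm (in final axes) [ -0.07   0.43 -23.09] (in start axes) [ -0.04   0.39 -23.09]
25 rect [ 484.2 -267.9] [ 5.3 73.2] 9.1 z 276.2 tool y [-12.4  -7.1] tool z [-37.3  27.2]
106 rect [ 492.4 -266.4] [ 2.7 29.4] 7.1 z 273.2 tool y [-2.3 -0.2] tool z [-15.1  12.9]
2145 rect [ 502.7 -270.2] [ 8.  87.4] 9.3 z 261.0 tool y [ 5.2 11.2] tool z [-22.9  21.8]
```

View pics/w5.png

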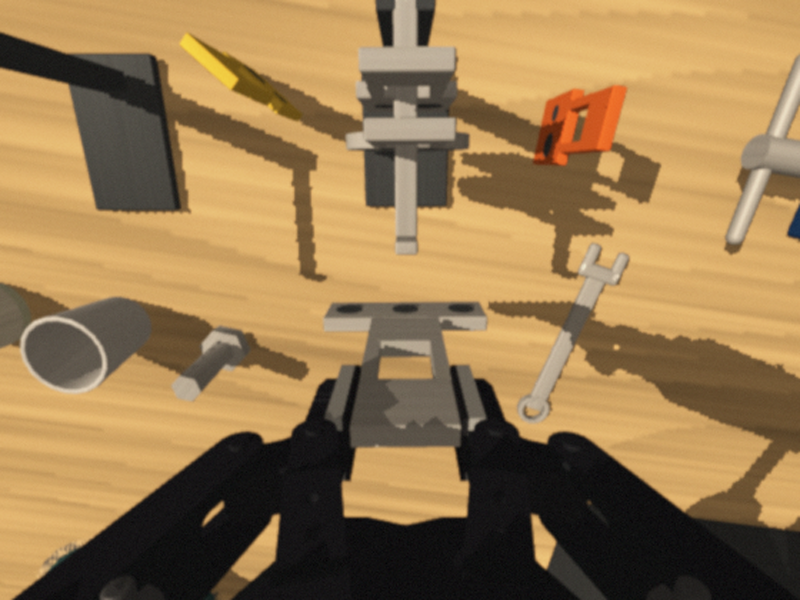

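The T gauge is held with its window clear of the bar. The disc gauge (410,130) and the master (408,62) still hang on the crowded hook. Now I check its tilt.

```bash
cat > tilt.py <<'E'
from h import *
import sys
z=np.load(sys.argv[1]);T=z["T"];W=cloud("wrist",z["p"],z["d"],T);L=(W-T[:3,3])@T[:3,:3]
for u,v in eval(sys.argv[2]): print((u,v),np.round(np.nanmedian(L[int(v*.7)-1:int(v*.7)+2,int(u*.7)-1:int(u*.7)+2].reshape(-1,3),0)*1000,1))
E
python3 tilt.py w5.npz "[(405,324),(350,324),(460,324),(405,332),(380,345),(430,345),(405,390),(380,420),(405,437)]"
python3 - <<'E'
from h import *
z=np.load("w5.npz");T=z["T"];L=(cloud("wrist",z["p"],z["d"],T)-T[:3,3])@T[:3,:3]
# face points of head
m=np.zeros((420,560),bool);m[int(380*.7):int(425*.7),int(372*.7):int(445*.7)]=1
for lab,mm in (("head",m),):
  q=L[mm];q=q[~np.isnan(q[:,0])];A=np.c_[q[:,0],q[:,2],np.ones(len(q))];c=np.linalg.lstsq(A,q[:,1],rcond=None)[0];print("face y=",c[0],"x+",c[1],"z+",c[2]*1000,"slope deg",np.degrees(np.arctan(c[:2])))
E
```

```text
(405, 324) [51.1  5.3 -0.9]
(350, 324) [ 59.    2.2 -29.4]
(460, 324) [58.6  2.4 27.5]
(405, 332) [39.6  5.6 -0.9]
(380, 345) [ 28.3   4.4 -11.7]
(430, 345) [26.1  5.1 10.3]
(405, 390) [-14.4   5.9  -0.9]
(380, 420) [-31.8   5.8  -8.3]
(405, 437) [-35.1   2.4  -0.9]
face y= -0.007157955662236702 x+ 0.008042998705361279 z+ 5.7066131566949965 slope deg [-0.41011365  0.46081994]
```

Call:
carry_out:
  offset:
    - [0,0.5,-1.5]
    - [0,0,-3]
    - [0,0,-3]
    - [0,0,-3]
    - [0,0,-3]
  delta_rot:
    - [0,0,0]
    - [0,0,0]
    - [0,0,0]
    - [0,0,0]
    - [0,0,0]

```text
time: 6.6
tool_pos: [0.4765, -0.1317, 0.2368]
tcp_rot: [1.093, 1.281, -1.094]
wrist_force: [1.0, 0.5, -3.2]
width: 0.387
```

Call:
carry_out:
  offset:
    - [0,0,-3]
    - [0,0,-3]
    - [0,0,-2.5]
    - [0,0,-1]
    - [0,0,0]
  delta_rot:
    - [0,0,0]
    - [0,0,0]
    - [0,0,0]
    - [0,0,0]
    - [0,0,0]

```text
time: 7.02
tool_pos: [0.4618, -0.0373, 0.2372]
tcp_rot: [1.09, 1.283, -1.091]
wrist_force: [-0.1, -1.0, -2.8]
width: 0.389
```

Call:
carry_out:
  offset:
    - [1.5,0,0]
    - [1.5,0,0]
    - [1,0,0]
    - [0,0,0]
    - [0,0,0]
  delta_rot:
    - [0,0,0]
    - [0,0,0]
    - [0,0,0]
    - [0,0,0]
    - [0,0,0]

```text
time: 7.43
tool_pos: [0.4621, -0.04, 0.1973]
tcp_rot: [1.092, 1.281, -1.095]
wrist_force: [-0.0, -0.3, -1.3]
width: 0.386
```

```bash
cat > look.py <<'E'
from h import *
import sys
nm=sys.argv[1]
T=pose();p,d=read_camera("wrist");T2=pose();np.savez(nm+".npz",p=p,d=d,T=T)
cv2.imwrite(f"pics/{nm}.png",cv2.resize(p[:,:,::-1],(800,600),interpolation=cv2.INTER_CUBIC))
print("pos",np.round(T[:3,3]*1000,1),"yaw",round(np.degrees(np.arctan2(T[1,1],T[0,1])),2),"drift",np.round((T2-T)[:3,3]*1000,1))
E
cat > bar.py <<'E'
from h import *
import sys
z=np.load(sys.argv[1]);T=z["T"];W=cloud("wrist",z["p"],z["d"],T);L=(W-T[:3,3])@T[:3,:3]
m=(abs(W[...,2]-.185)<.0035)&(L[...,1]>.015)&(L[...,1]<.2)&(abs(L[...,2])<.04);q=W[m];
a=T[:2,1]/np.linalg.norm(T[:2,1]);l=L[m]
bins=np.arange(.015,.2,.01);ys=[];zs=[]
for b in bins:
    k=l[(l[:,1]>=b)&(l[:,1]<b+.01)]
    if len(k)>30:
        e=np.percentile(k[:,2],[2,98]);ys.append(b+.005);zs.append(e.mean());print(round(b*1000),len(k),np.round(e*1000,1),end="; ")
    
f=np.polyfit(ys,zs,1);print("\nbar centre tool z at y=0:",round(f[1]*1000,2),"mm, dir in tool deg",round(np.degrees(np.arctan(f[0])),2))
m=(W[...,2]>.190)&(W[...,2]<.2)&(L[...,1]>.01)&(L[...,1]<.2)&(abs(L[...,2])<.02)
l=L[m];print("tip n",len(l),np.round(np.percentile(l,[3,97],axis=0)*1000,1).tolist() if len(l) else "")
E
python3 look.py w6; python3 bar.py w6.npz
```

```text
pos [462.1 -40.  197.3] yaw 8.95 drift [0.7 0.  0.9]
35 206 [-8.4  1.3]; 45 348 [-8.3  1.2]; 55 376 [-8.1  1.2]; 65 396 [-8.5  1.2]; 75 419 [-8.4  1.1]; 85 439 [-8.2  1.1]; 95 485 [-8.5  1.1]; 105 509 [-8.3  1. ]; 115 538 [-8.2  1. ]; 125 201 [-8.5  1. ]; 
bar centre tool z at y=0: -3.46 mm, dir in tool deg -0.1
tip n 288 [[-0.9, 34.0, -8.2], [6.4, 40.1, 1.1]]
```

View pics/w6.png

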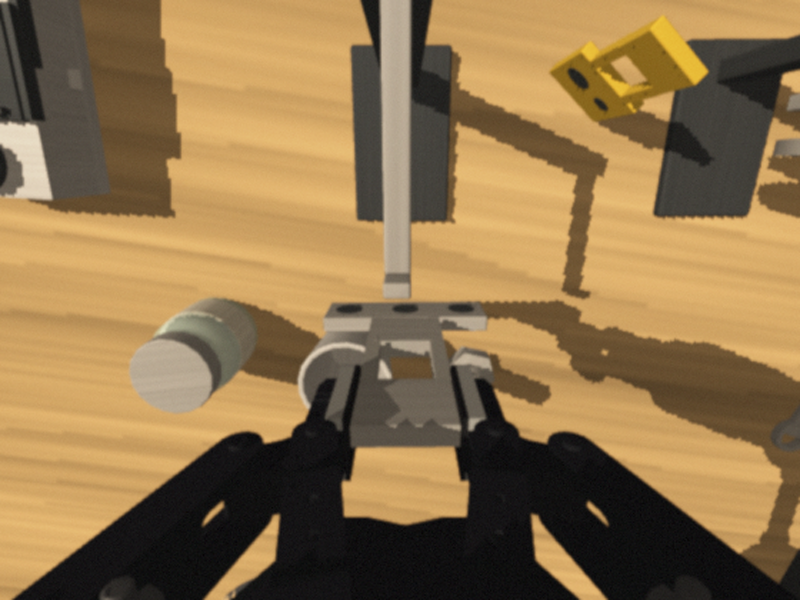

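The T gauge is held in front of the spare bar, whose tip is at (397,287). I shift sideways 2.6 mm and slide on.

Call:
carry_out:
  offset:
    - [-0.1,0,-0.26]
    - [0,0,0]
    - [0,1.5,0]
    - [0,2,0]
    - [0,2,0]
  delta_rot:
    - [0,0,0]
    - [0,0,0]
    - [0,0,0]
    - [0,0,0]
    - [0,0,0]

```text
time: 7.9
tool_pos: [0.5176, -0.0281, 0.2004]
tcp_rot: [1.094, 1.278, -1.092]
wrist_force: [0.1, -1.1, -1.9]
width: 0.391
```

Call:
carry_out:
  offset:
    - [0,2,0]
    - [0,1.7,0]
    - [0,1.2,0]
    - [0,0,0]
    - [0,0,0]
  delta_rot:
    - [0,0,0]
    - [0,0,0]
    - [0,0,0]
    - [0,0,0]
    - [0,0,0]

```text
time: 8.32
tool_pos: [0.5652, -0.0204, 0.1995]
tcp_rot: [1.092, 1.28, -1.093]
wrist_force: [-0.1, -0.1, -2.4]
width: 0.388
```

Call:
carry_out:
  offset:
    - [0,0,0]
    - [0.6,0,0]
    - [0.6,0,0]
    - [0.4,0,0]
    - [0,0,0]
  delta_rot:
    - [0,0,0]
    - [0,0,0]
    - [0,0,0]
    - [0,0,0]
    - [0,0,0]

```text
time: 8.73
tool_pos: [0.5634, -0.0205, 0.1815]
tcp_rot: [1.092, 1.282, -1.095]
wrist_force: [0.1, -0.8, -2.4]
width: 0.387
```

```bash
python3 look.py w7; python3 bar.py w7.npz;python3 tilt.py w7.npz "[(405,324),(350,324),(460,324),(405,390),(380,420)]"; python3 -c "
from h import *;print(read_state()['wrist_force'])"
```

```text
pos [563.4 -20.5 181.5] yaw 8.99 drift [ 0.4 -0.   0.6]
15 362 [-5.   4.7]; 25 769 [-11.4  11.2]; 35 643 [-11.3  11. ]; 
bar centre tool z at y=0: -0.12 mm, dir in tool deg -0.03
tip n 142 [[-18.3, 10.1, -19.8], [-8.9, 11.2, 19.7]]
(405, 324) [-3.6 26.7 -0.9]
(350, 324) [ 58.7   2.5 -29.3]
(460, 324) [58.4  2.6 27.4]
(405, 390) [-14.4   5.8  -0.9]
(380, 420) [-31.9   5.8  -8.3]
[ 0.01211023  0.55312058 -1.90607458]
```

View pics/w7.png

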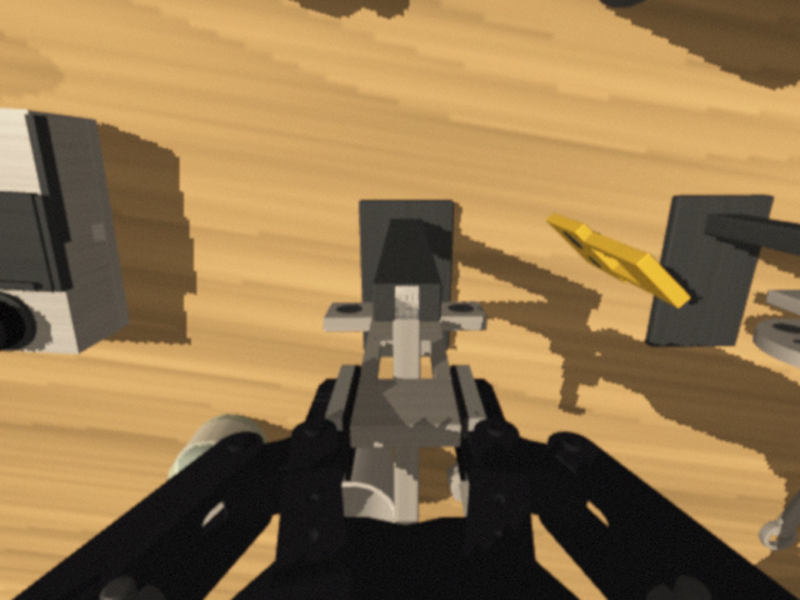

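Call:
carry_out:
  offset:
    - [0.15,0,0]
    - [0.1,0,0]
    - [0,0,0]
    - [0,0,0]
    - [0,0,0]
  delta_rot:
    - [0,0,0]
    - [0,0,0]
    - [0,0,0]
    - [0,0,0]
    - [0,0,0]

```text
time: 9.2
tool_pos: [0.5652, -0.0205, 0.181]
tcp_rot: [1.093, 1.279, -1.092]
wrist_force: [-0.4, 0.2, -3.3]
width: 0.388
```

Call:
carry_out:
  offset:
    - [0,0,0]
    - [0,0,0]
    - [0,0,0]
    - [0,0,0]
    - [0,0,0]
  delta_rot:
    - [0,0,0]
    - [0,0,0]
    - [0,0,0]
    - [0,0,0]
    - [0,0,0]
  fingers: 0.5

```text
time: 9.62
tool_pos: [0.5652, -0.0205, 0.1811]
tcp_rot: [1.093, 1.279, -1.092]
wrist_force: [-0.5, 0.3, 0.3]
width: 0.752
```

Call:
carry_out:
  offset:
    - [-1,0,0]
    - [-2.5,0,0]
    - [-3,0,0]
    - [-2.5,0,0]
    - [0,0,0]
  delta_rot:
    - [0,0,0]
    - [0,0,0]
    - [0,0,0]
    - [0,0,0]
    - [0,0,0]

```text
time: 10.03
tool_pos: [0.5685, -0.0208, 0.2786]
tcp_rot: [1.097, 1.27, -1.085]
wrist_force: [1.0, 0.1, 0.1]
width: 0.748
```

Call:
carry_out:
  offset:
    - [0,-0.2,2]
    - [0,-0.3,3.5]
    - [0,-0.3,3.5]
    - [0,-0.3,3.5]
    - [0,-0.3,3.5]
  delta_rot:
    - [0,0,0]
    - [0,0,0]
    - [0,0,0]
    - [0,0,0]
    - [0,0,0]

```text
time: 10.45
tool_pos: [0.5761, -0.182, 0.2712]
tcp_rot: [1.092, 1.279, -1.092]
wrist_force: [1.3, 0.3, 0.5]
width: 0.751
```

Call:
carry_out:
  offset:
    - [0,-0.3,3.5]
    - [0,0,2.8]
    - [0,0,1]
    - [0,0,0]
    - [0,0,0]
  delta_rot:
    - [0,0,0]
    - [0,0,0]
    - [0,0,0]
    - [0,0,0]
    - [0,0,0]

```text
time: 10.87
tool_pos: [0.5844, -0.2529, 0.2705]
tcp_rot: [1.094, 1.28, -1.093]
wrist_force: [0.9, 0.7, -0.6]
width: 0.746
```

```bash
python3 look.py w8; python3 heads.py w8.npz 9.2 .209 .225; python3 -c "
from h import *;plan([.5829,-.2539,.179],np.radians(9.2));print(read_state()['wrist_force'],read_state()['width'])"
```

```text
pos [ 584.4 -252.9  270.5] yaw 8.94 drift [0.  0.8 0.1]
592 rect [ 584.9 -253.7] [ 8.2 34. ] 9.3 z 214.9 tool y [-3.5  4.2] tool z [-15.3  17. ]
611 rect [ 607. -249.] [ 8.1 33.7] 9.6 z 214.9 tool y [19.3 26.8] tool z [-16.3  15.8]
rot tool deg [-0.2  -0.07  0.02] shift tool cm (in final axes) [ 9.16 -0.18  0.15] (in start axes) [ 9.16 -0.18  0.16]
[ 0.78307935 -0.62220987  0.0902854 ] 0.7502205719500252
```

View pics/w8.png

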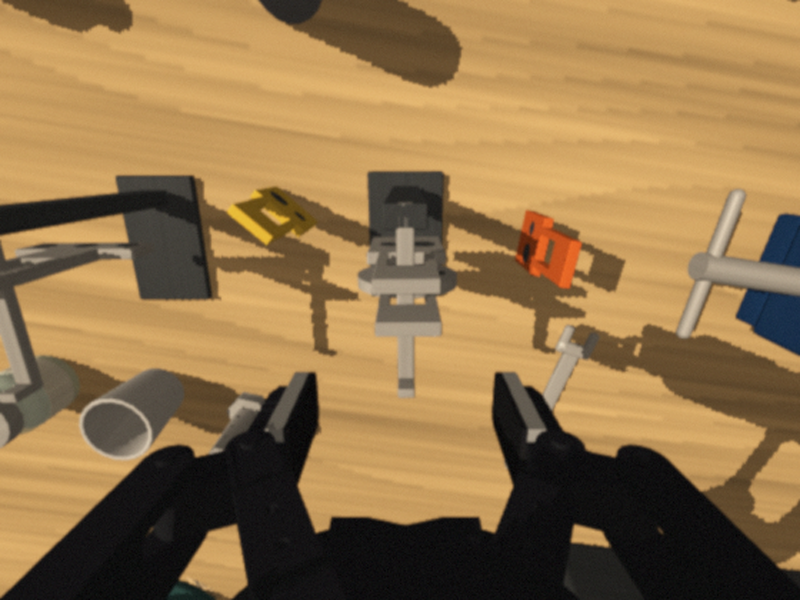

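The T gauge now hangs on the spare hook (left edge, 90,255). I go for the middle (disc) gauge.

Call:
carry_out:
  offset:
    - [0,-0.17,0.1]
    - [3,0,0]
    - [3,0,0]
    - [2,0,0]
    - [1.15,0,0]
  delta_rot:
    - [0,0,0]
    - [0,0,0]
    - [0,0,0]
    - [0,0,0]
    - [0,0,0]

```text
time: 11.33
tool_pos: [0.5813, -0.252, 0.1761]
tcp_rot: [1.091, 1.285, -1.093]
wrist_force: [-0.8, 0.0, 0.3]
width: 0.751
```

Call:
carry_out:
  offset:
    - [0,0,0]
    - [0,0,0]
    - [0,0,0]
    - [0,0,0]
    - [0,0,0]
  delta_rot:
    - [0,0,0]
    - [0,0,0]
    - [0,0,0]
    - [0,0,0]
    - [0,0,0]

```text
time: 11.75
tool_pos: [0.5843, -0.255, 0.1814]
tcp_rot: [1.093, 1.276, -1.091]
wrist_force: [0.1, -1.2, -0.3]
width: 0.748
```

```bash
python3 look.py w9; python3 heads.py w9.npz 9.2 .209 .225
```

```text
pos [ 584.3 -255.   181.4] yaw 9.0 drift [-0.3  0.  -0.4]
1861 rect [ 607.  -249.1] [ 8.8 34. ] 9.3 z 214.9 tool y [19.7 27.6] tool z [-18.3  13.9]
1140 rect [ 588.4 -257.4] [15.3 84.3] 9.1 z 214.3 tool y [-2.9 11.2] tool z [-38.4  37.2]
```

Call:
carry_out:
  offset:
    - [0.2,0,-0.1]
    - [0,0,0]
    - [0,0,0]
    - [0,0,0]
    - [0,0,0]
  delta_rot:
    - [0,0,0]
    - [0,0,0]
    - [0,0,0]
    - [0,0,0]
    - [0,0,0]
  fingers: -1
  newtons: 50

```text
time: 12.22
tool_pos: [0.583, -0.2537, 0.1776]
tcp_rot: [1.093, 1.279, -1.093]
wrist_force: [0.7, 0.5, 1.7]
width: 0.385
```

Call:
carry_out:
  offset:
    - [0,0,0]
    - [-0.6,0,0]
    - [-0.7,0,0]
    - [-0.6,0,0]
    - [0,0,0]
  delta_rot:
    - [0,0,0]
    - [0,0,0]
    - [0,0,0]
    - [0,0,0]
    - [0,0,0]

```text
time: 12.63
tool_pos: [0.5838, -0.2538, 0.198]
tcp_rot: [1.093, 1.277, -1.092]
wrist_force: [0.6, -1.0, -2.5]
width: 0.392
```

```bash
python3 look.py w10; python3 heads.py w10.npz 9.2 .209 .245; python3 tilt.py w10.npz "[(405,390),(380,420),(430,420),(405,437)]"; python3 -c "
from h import *;print(read_state()['wrist_force'],read_state()['width'])"
```

```text
pos [ 583.8 -253.8  198. ] yaw 9.0 drift [-0.2  0.  -0.6]
1426 rect [ 607.1 -249.2] [ 8.6 33.9] 8.5 z 214.9 tool y [20.  27.7] tool z [-17.   15.1]
156 rect [ 582.6 -253.3] [ 3.4 29.5] 9.0 z 235.5 tool y [-2.6  0.2] tool z [-14.8  13.4]
1883 rect [ 592.7 -259.4] [ 7.9 61.3] 9.5 z 223.2 tool y [ 5.  11.2] tool z [-22.9  21.7]
(405, 390) [-13.8   5.5  -0.9]
(380, 420) [-31.7   5.5  -8.3]
(430, 420) [-31.9   5.8   6.9]
(405, 437) [-37.5   4.1  -0.9]
[-0.64416587  0.4539863  -2.49978729] 0.38718766594169934
```

Call:
carry_out:
  offset:
    - [0,-1.2,0]
    - [0,-2,0]
    - [0,-2,0]
    - [0,-2,0]
    - [0,-1.2,0]
  delta_rot:
    - [0,0,0]
    - [0,0,0]
    - [0,0,0]
    - [0,0,0]
    - [0,0,0]

```text
time: 13.1
tool_pos: [0.4971, -0.2665, 0.1955]
tcp_rot: [1.092, 1.282, -1.094]
wrist_force: [0.5, 1.1, -3.3]
width: 0.388
```

Call:
carry_out:
  offset:
    - [-1,0,0]
    - [-1.5,0,0]
    - [-1.5,0,0]
    - [0,0,0]
    - [0,0,0]
  delta_rot:
    - [0,0,0]
    - [0,0,0]
    - [0,0,0]
    - [0,0,0]
    - [0,0,0]

```text
time: 13.52
tool_pos: [0.5015, -0.2672, 0.2381]
tcp_rot: [1.093, 1.275, -1.091]
wrist_force: [-0.4, 0.3, -2.4]
width: 0.397
```

```bash
python3 look.py w11; python3 tilt.py w11.npz "[(405,390),(380,420),(430,420),(405,437)]"; python3 -c "
from h import *;print(read_state()['wrist_force'],read_state()['width'])
th=np.radians(9.1);plan([.4621-.003*.156-.001,-.040+.003,.238],th)"
```

```text
pos [ 501.5 -267.2  238.1] yaw 9.0 drift [-0.8  0.5 -1.4]
(405, 390) [-13.9   5.5  -0.9]
(380, 420) [-31.3   5.3  -8.3]
(430, 420) [-32.3   5.6   6.9]
(405, 437) [-37.8   4.1  -0.9]
[-0.54718557  0.43090843 -2.54165809] 0.38660939450302134
rot tool deg [-0.09  0.04 -0.06] shift tool cm (in final axes) [ -0.13  -0.32 -23.32] (in start axes) [ -0.15  -0.36 -23.32]
```

Call:
carry_out:
  offset:
    - [0,-0.3,-1.5]
    - [0,0,-3]
    - [0,0,-3]
    - [0,0,-3]
    - [0,0,-3]
  delta_rot:
    - [0,0,0]
    - [0,0,0]
    - [0,0,0]
    - [0,0,0]
    - [0,0,0]

```text
time: 13.98
tool_pos: [0.4744, -0.1316, 0.2347]
tcp_rot: [1.093, 1.282, -1.094]
wrist_force: [-0.2, 0.6, -4.2]
width: 0.386
```

Call:
carry_out:
  offset:
    - [0,0,-3]
    - [0,0,-3]
    - [0,0,-2.8]
    - [0,0,-1]
    - [0,0,0]
  delta_rot:
    - [0,0,0]
    - [0,0,0]
    - [0,0,0]
    - [0,0,0]
    - [0,0,0]

```text
time: 14.4
tool_pos: [0.459, -0.0343, 0.2351]
tcp_rot: [1.09, 1.284, -1.091]
wrist_force: [-0.4, -0.1, -2.4]
width: 0.387
```

Call:
carry_out:
  offset:
    - [1.5,0,0]
    - [1.5,0,0]
    - [1,0,0]
    - [0,0,0]
    - [0,0,0]
  delta_rot:
    - [0,0,0]
    - [0,0,0]
    - [0,0,0]
    - [0,0,0]
    - [0,0,0]

```text
time: 14.82
tool_pos: [0.4598, -0.0374, 0.1952]
tcp_rot: [1.092, 1.281, -1.095]
wrist_force: [1.0, -0.1, -3.5]
width: 0.391
```

```bash
python3 look.py w12; python3 bar.py w12.npz; python3 heads.py w12.npz 9 .209 .225; python3 tilt.py w12.npz "[(405,390),(380,420),(430,420),(405,437)]"
```

```text
pos [459.8 -37.4 195.2] yaw 8.96 drift [ 0.8 -0.1  1. ]
35 139 [-5.2  3.9]; 45 361 [-5.6  3.8]; 55 389 [-5.5  4.3]; 65 418 [-5.4  4.2]; 75 417 [-5.3  4.1]; 85 465 [-5.2  4. ]; 95 604 [-15.5  14.1]; 115 276 [-5.3  4.1]; 125 161 [-5.2  4. ]; 
bar centre tool z at y=0: -0.76 mm, dir in tool deg 0.07
tip n 617 [[-4.4, 36.7, -15.4], [4.5, 104.7, 14.2]]
2239 rect [567.  -19.5] [ 8.4 34.1] 9.2 z 215.1 tool y [104.8 112.2] tool z [-17.1  15.3]
1093 rect [468.2 -39.2] [ 7.1 53.1] 8.6 z 218.0 tool y [ 5.  11.2] tool z [-22.8  21.4]
(405, 390) [-14.3   5.8  -0.9]
(380, 420) [-31.6   5.7  -8.3]
(430, 420) [-31.6   5.5   7. ]
(405, 437) [-38.    4.5  -0.9]
```

View pics/w12.png

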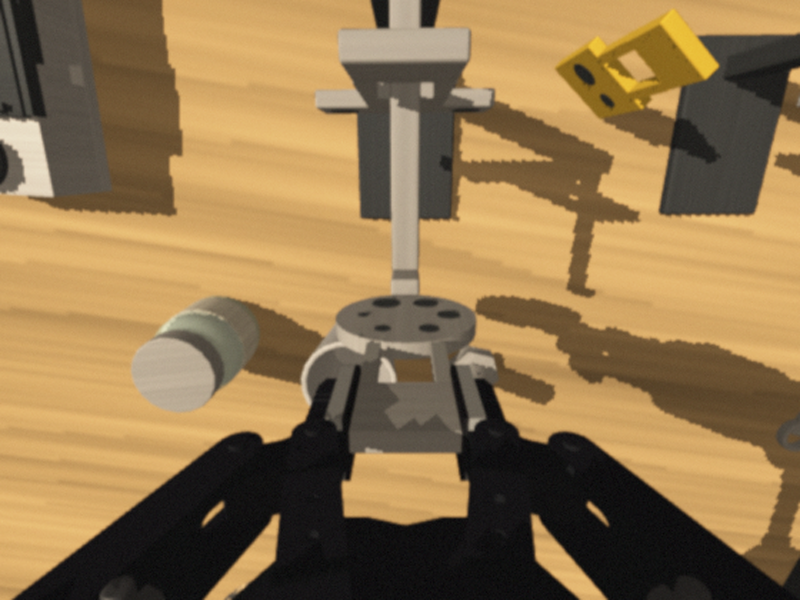

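The disc is held in line with the spare bar and the T hangs at local x +24. I slide on 7.9 cm, to local −4.

Call:
carry_out:
  offset:
    - [-0.1,0,0]
    - [0,1,0]
    - [0,1.5,0]
    - [0,1.8,0]
    - [0,1.6,0]
  delta_rot:
    - [0,0,0]
    - [0,0,0]
    - [0,0,0]
    - [0,0,0]
    - [0,0,0]

```text
time: 15.28
tool_pos: [0.5211, -0.0277, 0.1984]
tcp_rot: [1.094, 1.277, -1.091]
wrist_force: [-0.3, 0.3, -3.2]
width: 0.393
```

Call:
carry_out:
  offset:
    - [0,1.2,0]
    - [0,0.8,0]
    - [0,0,0]
    - [0,0,0]
    - [0.5,0,0]
  delta_rot:
    - [0,0,0]
    - [0,0,0]
    - [0,0,0]
    - [0,0,0]
    - [0,0,0]

```text
time: 15.7
tool_pos: [0.5388, -0.0248, 0.193]
tcp_rot: [1.093, 1.278, -1.092]
wrist_force: [0.3, 0.2, -1.9]
width: 0.389
```

Call:
carry_out:
  offset:
    - [0.6,0,0]
    - [0.5,0,0]
    - [0.3,0,0]
    - [0,0,0]
    - [0,0,0]
  delta_rot:
    - [0,0,0]
    - [0,0,0]
    - [0,0,0]
    - [0,0,0]
    - [0,0,0]

```text
time: 16.12
tool_pos: [0.5382, -0.0247, 0.1779]
tcp_rot: [1.093, 1.28, -1.093]
wrist_force: [0.1, -0.8, -3.5]
width: 0.39
```

```bash
python3 look.py w13; python3 heads.py w13.npz 9 .209 .225;  python3 -c "
from h import *;print(read_state()['wrist_force'],read_state()['tool_pos'])"
```

```text
pos [538.2 -24.7 177.9] yaw 8.99 drift [ 0.1 -0.   0.1]
1977 rect [567.2 -19.5] [ 8.5 33.9] 9.2 z 214.8 tool y [25.7 33.4] tool z [-16.7  15.4]
46 rect [536.4 -26.2] [ 2.8 25.3] 4.4 z 215.3 tool y [-2.5  0.1] tool z [-11.2  10.1]
379 rect [546.6 -26.6] [ 7.4 53.1] 9.8 z 212.0 tool y [ 5.1 11.3] tool z [-22.9  21.8]
[-0.2376997   0.69980693 -2.81526724] [ 0.5383504  -0.02470514  0.1780197 ]
```

Call:
carry_out:
  offset:
    - [0.1,0,0]
    - [0.1,0,0]
    - [0,0,0]
    - [0,0,0]
    - [0,0,0]
  delta_rot:
    - [0,0,0]
    - [0,0,0]
    - [0,0,0]
    - [0,0,0]
    - [0,0,0]

```text
time: 16.58
tool_pos: [0.5387, -0.0247, 0.1775]
tcp_rot: [1.093, 1.279, -1.092]
wrist_force: [-3.8, -0.1, 5.3]
width: 0.386
```

Call:
carry_out:
  offset:
    - [0,0,0]
    - [0,0,0]
    - [0,0,0]
    - [0,0,0]
    - [0,0,0]
  delta_rot:
    - [0,0,0]
    - [0,0,0]
    - [0,0,0]
    - [0,0,0]
    - [0,0,0]
  fingers: 0.5

```text
time: 17.0
tool_pos: [0.5387, -0.0246, 0.1761]
tcp_rot: [1.093, 1.279, -1.093]
wrist_force: [-0.6, -0.2, 0.0]
width: 0.752
```

Call:
carry_out:
  offset:
    - [-1,0,0]
    - [-2.5,0,0]
    - [-3,0,0]
    - [-2.5,0,0]
    - [0,0,0]
  delta_rot:
    - [0,0,0]
    - [0,0,0]
    - [0,0,0]
    - [0,0,0]
    - [0,0,0]

```text
time: 17.42
tool_pos: [0.5422, -0.025, 0.2738]
tcp_rot: [1.097, 1.27, -1.086]
wrist_force: [1.2, -1.0, 1.0]
width: 0.749
```

Call:
carry_out:
  offset:
    - [0,0.2,-1.5]
    - [0,0.4,-3.2]
    - [0,0.4,-3.2]
    - [0,0.4,-3.2]
    - [0,0.4,-3.2]
  delta_rot:
    - [0,0,0]
    - [0,0,0]
    - [0,0,0]
    - [0,0,0]
    - [0,0,0]

```text
time: 17.83
tool_pos: [0.5338, 0.1206, 0.2666]
tcp_rot: [1.094, 1.279, -1.093]
wrist_force: [-0.2, 0.2, 0.2]
width: 0.747
```

Call:
carry_out:
  offset:
    - [0,0.4,-3.2]
    - [0,0.4,-3.2]
    - [0,0.4,-3.2]
    - [0,0.4,-2.4]
    - [0,0,-1]
  delta_rot:
    - [0,0,0]
    - [0,0,0]
    - [0,0,0]
    - [0,0,0]
    - [0,0,0]
  fingers: -1

```text
time: 18.25
tool_pos: [0.5292, 0.2535, 0.2663]
tcp_rot: [1.092, 1.281, -1.09]
wrist_force: [0.2, -0.0, -0.3]
width: 0.041
```

Call:
carry_out:
  offset:
    - [0,0,0]
    - [0,0,0]
    - [0,0,0]
    - [0,0,0]
    - [0,0,0]
  delta_rot:
    - [3.5,0,0]
    - [0,0,0]
    - [0,0,0]
    - [0,0,0]
    - [0,0,0]

```text
time: 18.67
tool_pos: [0.5296, 0.2495, 0.2664]
tcp_rot: [1.138, 1.253, -1.139]
wrist_force: [0.7, -0.2, 0.3]
width: 0.0
```

```bash
python3 look.py w14
python3 - <<'E'
from h import *
z=np.load("w14.npz");T=z["T"];W=cloud("wrist",z["p"],z["d"],T);L=(W-T[:3,3])@T[:3,:3];g=z["p"].mean(-1)
def r(nm,m):
    m=cv2.morphologyEx(m.astype(np.uint8),cv2.MORPH_OPEN,np.ones((3,3)));n,lab,st,_=cv2.connectedComponentsWithStats(m)
    k=1+np.argmax(st[1:,4]);q=W[lab==k];R=cv2.minAreaRect((q[:,:2]*1000).astype(np.float32));print(nm,len(q),np.round(R[0],1),np.round(R[1],1),round(R[2],2),"z",np.round(np.median(q[:,2])*1000,1))
B=(abs(W[...,0]-.557)<.12)&(abs(W[...,1]-.247)<.09)
r("all",B&(W[...,2]>.05)&(W[...,2]<.085)); r("cover",B&(W[...,2]>.0625)&(W[...,2]<.0735)); r("catch",B&(W[...,2]>.0725)&(W[...,2]<.085))
r("alu",B&(W[...,2]>.054)&(W[...,2]<.0615))
E
```

```text
pos [529.6 249.5 266.4] yaw 5.48 drift [0.  0.1 0. ]
all 10906 [554.4 248.8] [155.1 100.1] 5.84 z 61.3
cover 3943 [555.  248.8] [62.  86.2] 5.7 z 65.8
catch 599 [500.3 243.5] [32.9 32.2] 6.31 z 76.2
alu 3505 [608.3 254.8] [46.3 92.4] 5.57 z 58.3
```

View pics/w14.png

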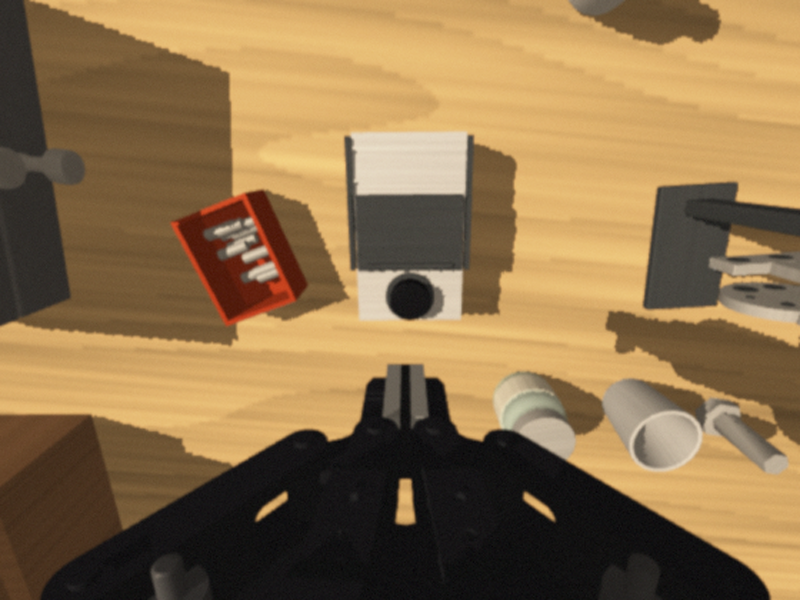

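Both gauges hang on the spare hook (775,265 and 770,298), and the block and catch (410,297) are located. Pressing the catch.

Call:
carry_out:
  offset:
    - [0,-1.5,0.2]
    - [0,-1.5,0.13]
    - [3,0,0]
    - [3.5,0,0]
    - [3.5,0,0]
  delta_rot:
    - [0,0,0]
    - [0,0,0]
    - [0,0,0]
    - [0,0,0]
    - [0,0,0]

```text
time: 19.13
tool_pos: [0.501, 0.2441, 0.1669]
tcp_rot: [1.141, 1.251, -1.135]
wrist_force: [0.4, 0.6, -1.2]
width: -0.002
```

Call:
carry_out:
  offset:
    - [3.5,0,0]
    - [2.5,0,0]
    - [1.5,0,0]
    - [0.5,0,0]
    - [0,0,0]
  delta_rot:
    - [0,0,0]
    - [0,0,0]
    - [0,0,0]
    - [0,0,0]
    - [0,0,0]

```text
time: 19.55
tool_pos: [0.4989, 0.2432, 0.0847]
tcp_rot: [1.136, 1.254, -1.141]
wrist_force: [-0.3, -0.7, 0.5]
width: -0.001
```

Call:
carry_out:
  offset:
    - [0,0,0]
    - [0.3,0,0]
    - [0.3,0,0]
    - [0.2,0,0]
    - [0,0,0]
  delta_rot:
    - [0,0,0]
    - [0,0,0]
    - [0,0,0]
    - [0,0,0]
    - [0,0,0]

```text
time: 19.97
tool_pos: [0.5001, 0.2442, 0.0786]
tcp_rot: [1.139, 1.253, -1.138]
wrist_force: [0.1, 0.1, -0.1]
width: -0.003
```

```bash
cat > cov.py <<'E'
from h import *
T=pose();print(np.round(T[:3,3]*1000,1),read_state()["wrist_force"])
p,d=read_camera("top");W=cloud("top",p,d)
m=(abs(W[...,0]-.59)<.12)&(abs(W[...,1]-.25)<.05)&(W[...,2]>.0625)&(W[...,2]<.068)&(p.mean(-1)<120);q=W[m]
print("cover x range",np.round(np.percentile(q[:,0],[5,50,95]),3),len(q))
E
python3 cov.py
```

```text
[500.1 244.2  78.6] [ 0.12269286  0.10226438 -0.14219509]
cover x range [0.495 0.562 0.586] 416
```

Now 78.6 mm; about 9 mm more to press fully.

Call:
carry_out:
  offset:
    - [0.3,0,0]
    - [0.3,0,0]
    - [0.3,0,0]
    - [0,0,0]
    - [0,0,0]
  delta_rot:
    - [0,0,0]
    - [0,0,0]
    - [0,0,0]
    - [0,0,0]
    - [0,0,0]

```text
time: 20.43
tool_pos: [0.5005, 0.2444, 0.0696]
tcp_rot: [1.139, 1.253, -1.137]
wrist_force: [1.4, -0.1, 3.7]
width: 0.0
```

Call:
carry_out:
  offset:
    - [0,0,0]
    - [0,0,0]
    - [0,0,0]
    - [0,0,0]
    - [0,0,0]
  delta_rot:
    - [0,0,0]
    - [0,0,0]
    - [0,0,0]
    - [0,0,0]
    - [0,0,0]

```text
time: 20.85
tool_pos: [0.5005, 0.2444, 0.0696]
tcp_rot: [1.139, 1.253, -1.137]
wrist_force: [1.4, 1.1, 4.8]
width: 0.005
```

```bash
python3 cov.py
```

```text
[500.5 244.4  69.6] [1.41808897 1.07546598 4.7596955 ]
cover x range [0.59  0.625 0.649] 567
```

Cover has moved ~64 mm: open. I rise and measure the slot.

Call:
carry_out:
  offset:
    - [-1,0,0]
    - [-3,0,0]
    - [-3.5,0,0]
    - [-3.5,0,0]
    - [-3.5,0,0]
  delta_rot:
    - [0,0,0]
    - [0,0,0]
    - [0,0,0]
    - [0,0,0]
    - [0,0,0]

```text
time: 21.32
tool_pos: [0.4982, 0.2432, 0.2147]
tcp_rot: [1.135, 1.255, -1.142]
wrist_force: [0.6, 0.5, 0.3]
width: -0.0
```

Call:
carry_out:
  offset:
    - [-2,1,0]
    - [0,1.5,0]
    - [0,0,0]
    - [0,0,0]
    - [0,0,0]
  delta_rot:
    - [0,0,0]
    - [0,0,0]
    - [0,0,0]
    - [0,0,0]
    - [0,0,0]

```text
time: 21.73
tool_pos: [0.5231, 0.2458, 0.2325]
tcp_rot: [1.135, 1.255, -1.142]
wrist_force: [-0.3, 1.4, -0.1]
width: 0.0
```

```bash
python3 look.py w15
python3 - <<'E'
from h import *
z=np.load("w15.npz");T=z["T"];W=cloud("wrist",z["p"],z["d"],T)
th=np.radians(5.75);o=np.array([.5549,.2488]);D=W[...,:2]-o
lx=D@[np.cos(th),np.sin(th)];ly=D@[-np.sin(th),np.cos(th)]
def r(nm,m):
    m=m.astype(np.uint8);n,lab,st,_=cv2.connectedComponentsWithStats(m);k=1+np.argmax(st[1:,4]);q=W[lab==k];R=cv2.minAreaRect((q[:,:2]*1000).astype(np.float32))
    print(nm,len(q),np.round(R[0],1),np.round(R[1],1),round(R[2],2),"lx",np.round(np.percentile(lx[lab==k],[1,99])*1000,1),"ly",np.round(np.percentile(ly[lab==k],[1,99])*1000,1),"z",np.round(np.median(q[:,2])*1000,1))
s=(abs(lx)<.03)&(abs(ly)<.04)
r("below 56",s&(W[...,2]<.056));r("floor",s&(W[...,2]<.02)); r("cover",(abs(lx)<.12)&(abs(ly)<.06)&(W[...,2]>.0625)&(W[...,2]<.071)&(lx>.02))
r("top",(abs(lx)<.08)&(abs(ly)<.06)&(abs(W[...,2]-.058)<.003))
plan([.6050,-.2495,.275],np.radians(9.1))
E
```

```text
pos [523.1 245.8 232.5] yaw 5.49 drift [-0.   0.1 -0.1]
below 56 1318 [554.5 248.5] [24.7 63.4] 5.76 lx [-12.1  11.7] ly [-31.   31.2] z 45.1
floor 434 [552.6 248.3] [ 9.  63.4] 5.89 lx [-6.8  2.1] ly [-30.9  31.2] z 12.4
cover 5976 [619.7 255.7] [62.3 86.2] 6.1 lx [34.8 95.4] ly [-41.7  42.3] z 65.8
top 6223 [554.6 248.9] [156.2 100.1] 5.09 lx [-76.4  60.1] ly [-44.9  45.8] z 58.3
rot tool deg [-3.6   0.06  0.24] shift tool cm (in final axes) [-4.26  0.26 50.21] (in start axes) [-4.21  3.4  50.1 ]
```

Slot at (554.6, 248.6) mm, yaw 5.8°, cover at local 35–95 (open). Now to the master.

Call:
carry_out:
  offset:
    - [-2,0,0]
    - [-2.3,0,0]
    - [0,0,2]
    - [0,0,3.3]
    - [0,0,3.3]
  delta_rot:
    - [-3.6,0,0]
    - [0,0,0]
    - [0,0,0]
    - [0,0,0]
    - [0,0,0]
  fingers: 0.5

```text
time: 22.2
tool_pos: [0.5373, 0.1614, 0.2766]
tcp_rot: [1.088, 1.282, -1.091]
wrist_force: [0.8, 0.1, 0.5]
width: 0.711
```

Call:
carry_out:
  offset:
    - [0,0,3.6]
    - [0,0,3.6]
    - [0,0,3.6]
    - [0,0,3.6]
    - [0,0,3.6]
  delta_rot:
    - [0,0,0]
    - [0,0,0]
    - [0,0,0]
    - [0,0,0]
    - [0,0,0]

```text
time: 22.62
tool_pos: [0.5654, -0.0175, 0.2759]
tcp_rot: [1.09, 1.283, -1.093]
wrist_force: [0.8, -0.2, -0.6]
width: 0.749
```

Call:
carry_out:
  offset:
    - [0,0,3.6]
    - [0,0,3.6]
    - [0,0,3.6]
    - [0,0,3.6]
    - [0,0,3.6]
  delta_rot:
    - [0,0,0]
    - [0,0,0]
    - [0,0,0]
    - [0,0,0]
    - [0,0,0]

```text
time: 23.03
tool_pos: [0.594, -0.195, 0.2758]
tcp_rot: [1.091, 1.283, -1.093]
wrist_force: [0.5, 0.3, 0.3]
width: 0.753
```

Call:
carry_out:
  offset:
    - [0,0,3.2]
    - [0,0.2,2.2]
    - [0,0,0]
    - [0,0,0]
    - [0,0,0]
  delta_rot:
    - [0,0,0]
    - [0,0,0]
    - [0,0,0]
    - [0,0,0]
    - [0,0,0]

```text
time: 23.45
tool_pos: [0.605, -0.2459, 0.276]
tcp_rot: [1.092, 1.283, -1.092]
wrist_force: [-0.0, 0.4, -0.7]
width: 0.752
```

```bash
python3 look.py w16; python3 heads.py w16.npz 9.2 .209 .225; python3 -c "
from h import *;plan([.605,-.2495,.179],np.radians(9.1))"
```

```text
pos [ 605.  -245.9  276. ] yaw 9.09 drift [0.2 0.4 0.4]
545 rect [ 607.5 -249.3] [ 8.2 33.4] 9.3 z 215.0 tool y [-1.7  5.5] tool z [-12.3  19.8]
rot tool deg [ 0.03 -0.09  0.09] shift tool cm (in final axes) [ 9.74 -0.08  0.39] (in start axes) [ 9.74 -0.06  0.4 ]
```

Call:
carry_out:
  offset:
    - [0,0,0.4]
    - [3,0,0]
    - [3,0,0]
    - [2.5,0,0]
    - [1.2,0,0]
  delta_rot:
    - [0,0,0]
    - [0,0,0]
    - [0,0,0]
    - [0,0,0]
    - [0,0,0]

```text
time: 23.92
tool_pos: [0.6044, -0.2488, 0.1763]
tcp_rot: [1.09, 1.286, -1.093]
wrist_force: [-0.5, 0.9, -0.4]
width: 0.752
```

Call:
carry_out:
  offset:
    - [0,0,0]
    - [0,0,0]
    - [0,0,0]
    - [0,0,0]
    - [0,0,0]
  delta_rot:
    - [0,0,0]
    - [0,0,0]
    - [0,0,0]
    - [0,0,0]
    - [0,0,0]

```text
time: 24.33
tool_pos: [0.6078, -0.2513, 0.1827]
tcp_rot: [1.092, 1.276, -1.09]
wrist_force: [-1.0, 0.5, 0.5]
width: 0.748
```

Call:
carry_out:
  offset:
    - [0,0,0]
    - [0,0,0]
    - [0,0,0]
    - [0,0,0]
    - [0,0,0]
  delta_rot:
    - [0,0,0]
    - [0,0,0]
    - [0,0,0]
    - [0,0,0]
    - [0,0,0]
  fingers: -1
  newtons: 50

```text
time: 24.75
tool_pos: [0.6069, -0.2509, 0.1813]
tcp_rot: [1.092, 1.279, -1.091]
wrist_force: [-1.2, 1.1, 4.9]
width: 0.384
```

Call:
carry_out:
  offset:
    - [0,0,0]
    - [-0.6,0,0]
    - [-0.7,0,0]
    - [-0.6,0,0]
    - [0,0,0]
  delta_rot:
    - [0,0,0]
    - [0,0,0]
    - [0,0,0]
    - [0,0,0]
    - [0,0,0]

```text
time: 25.17
tool_pos: [0.6071, -0.2512, 0.2006]
tcp_rot: [1.092, 1.278, -1.091]
wrist_force: [0.8, -0.2, -2.5]
width: 0.383
```

```bash
python3 look.py w17;  python3 tilt.py w17.npz "[(405,390),(380,420),(430,420),(405,437)]"; python3 -c "
from h import *;print(read_state()['wrist_force'],read_state()['width'])"
```

```text
pos [ 607.1 -251.2  200.6] yaw 9.09 drift [-0.1  0.1 -0.5]
(405, 390) [-11.8   4.3  -0.9]
(380, 420) [-29.9   4.3  -8.4]
(430, 420) [-29.6   4.    7.1]
(405, 437) [-33.7   1.4  -0.9]
[ 0.10475668 -0.13799605 -3.05266363] 0.3804738835248389
```

Call:
carry_out:
  offset:
    - [0,-1.2,0]
    - [0,-2.2,0]
    - [0,-2.4,0]
    - [0,-2.4,0]
    - [0,-2.3,0]
  delta_rot:
    - [0,0,0]
    - [0,0,0]
    - [0,0,0]
    - [0,0,0]
    - [0,0,0]

```text
time: 25.63
tool_pos: [0.5006, -0.2672, 0.1984]
tcp_rot: [1.091, 1.282, -1.092]
wrist_force: [0.3, 0.5, -2.4]
width: 0.385
```

Call:
carry_out:
  offset:
    - [-1,0,0]
    - [-3,0,0]
    - [-3.5,0,0]
    - [-3.5,0,0]
    - [-3,0,0]
  delta_rot:
    - [0,0,0]
    - [0,0,0]
    - [0,0,0]
    - [0,0,0]
    - [0,0,0]

```text
time: 26.05
tool_pos: [0.5024, -0.2675, 0.3416]
tcp_rot: [1.092, 1.279, -1.091]
wrist_force: [1.1, -0.4, -2.4]
width: 0.388
```

Run:
```python
from h import *
s=read_state();print(s['wrist_force'],s['width'],s['tool_pos'])
th=np.radians(5.8);R=down(th);plan(np.array([.5546,.2486,.33])-R@[0,.0002,-.0009],th)
```

```text
[ 1.06374728 -0.37055339 -2.35619053] 0.3876049690353504 [ 0.5024395  -0.26748473  0.34157152]
rot tool deg [ 3.28  0.04 -0.04] shift tool cm (in final axes) [  1.16  10.38 -50.73] (in start axes) [  1.13  13.27 -50.05]
```

Rotate 3.3°, then shift +10.4 / −50.7 cm at height.

Call:
carry_out:
  offset:
    - [0,0,0]
    - [0,0.3,-1.5]
    - [0,0.7,-3.3]
    - [0,0.7,-3.3]
    - [0,0.7,-3.3]
  delta_rot:
    - [3.3,0,0]
    - [0,0,0]
    - [0,0,0]
    - [0,0,0]
    - [0,0,0]

```text
time: 26.47
tool_pos: [0.5141, -0.1498, 0.3378]
tcp_rot: [1.135, 1.258, -1.136]
wrist_force: [-0.4, 1.0, -2.5]
width: 0.381
```

Call:
carry_out:
  offset:
    - [0,0.7,-3.3]
    - [0,0.7,-3.3]
    - [0,0.7,-3.3]
    - [0,0.7,-3.3]
    - [0,0.7,-3.3]
  delta_rot:
    - [0,0,0]
    - [0,0,0]
    - [0,0,0]
    - [0,0,0]
    - [0,0,0]

```text
time: 26.88
tool_pos: [0.5319, 0.0184, 0.3379]
tcp_rot: [1.133, 1.258, -1.135]
wrist_force: [1.3, -0.2, -2.8]
width: 0.387
```

Call:
carry_out:
  offset:
    - [0,0.7,-3.3]
    - [0,0.7,-3.3]
    - [0,0.7,-3.3]
    - [0,0.7,-3.3]
    - [0,0.7,-3.3]
  delta_rot:
    - [0,0,0]
    - [0,0,0]
    - [0,0,0]
    - [0,0,0]
    - [0,0,0]

```text
time: 27.3
tool_pos: [0.55, 0.1858, 0.3378]
tcp_rot: [1.132, 1.258, -1.136]
wrist_force: [1.2, -0.0, -2.1]
width: 0.392
```

Call:
carry_out:
  offset:
    - [0,0.7,-3.3]
    - [0,0.3,-2.5]
    - [0,0,0]
    - [0,0,0]
    - [0,0,0]
  delta_rot:
    - [0,0,0]
    - [0,0,0]
    - [0,0,0]
    - [0,0,0]
    - [0,0,0]

```text
time: 27.72
tool_pos: [0.5546, 0.2423, 0.338]
tcp_rot: [1.131, 1.257, -1.136]
wrist_force: [-0.6, -0.4, -2.5]
width: 0.389
```

Run:
```python
from h import *
s=read_state();print(s['wrist_force'],s['width'],s['tool_pos'])
th=np.radians(5.8);R=down(th);plan(np.array([.5546,.2486,.18])-R@[0,.0002,-.0009],th)
```

```text
[-0.57033261 -0.4472461  -2.47445582] 0.3893091321579838 [0.5545873  0.24231994 0.33804156]
rot tool deg [0.07 0.07 0.14] shift tool cm (in final axes) [15.8   0.04 -0.53] (in start axes) [15.8   0.08 -0.55]
```

Call:
carry_out:
  offset:
    - [0,0,-0.53]
    - [2.5,0,0]
    - [3,0,0]
    - [3,0,0]
    - [3,0,0]
  delta_rot:
    - [0,0,0]
    - [0,0,0]
    - [0,0,0]
    - [0,0,0]
    - [0,0,0]

```text
time: 28.13
tool_pos: [0.5552, 0.2468, 0.2237]
tcp_rot: [1.137, 1.254, -1.135]
wrist_force: [-0.2, -0.2, -3.8]
width: 0.387
```

Call:
carry_out:
  offset:
    - [2.5,0,0]
    - [1.8,0,0]
    - [0,0,0]
    - [0,0,0]
    - [0,0,0]
  delta_rot:
    - [0,0,0]
    - [0,0,0]
    - [0,0,0]
    - [0,0,0]
    - [0,0,0]

```text
time: 28.55
tool_pos: [0.5561, 0.2476, 0.183]
tcp_rot: [1.137, 1.254, -1.133]
wrist_force: [0.6, 0.0, -1.6]
width: 0.391
```

```bash
cat > blk.py <<'E'
from h import *
import sys
z=np.load(sys.argv[1]);T=z["T"];W=cloud("wrist",z["p"],z["d"],T);L=(W-T[:3,3])@T[:3,:3]
th=np.radians(5.8);R=down(th);print("TCP vs target (final axes, mm)",np.round(R.T@(np.array([.5546,.2486,T[2,3]])-R@[0,.0002,-.0009]-T[:3,3])*1000,2))
D=W[...,:2]-[.5546,.2486];lx=D@[np.cos(th),np.sin(th)];ly=D@[-np.sin(th),np.cos(th)]
m=(W[...,2]>.0635)&(W[...,2]<.0715)&(lx>.025)&(abs(ly)<.06)
print("cover",m.sum(),"lx",np.round(np.percentile(lx[m],[1,99])*1000,1),"ly",np.round(np.percentile(ly[m],[1,99])*1000,1))
# gauge face below fingers
m=(L[...,0]>.004)&(L[...,0]<.092)&(abs(L[...,1])<.014)&(abs(L[...,2])<.035)&(z["p"].mean(-1)>60)
q=L[m]
for a,b in [(.005,.025),(.034,.05),(.05,.07),(.07,.092)]:
    k=q[(q[:,0]>a)&(q[:,0]<b)]
    if len(k)>20: print((a,b),len(k),"face y",np.round(np.percentile(k[:,1],[10,50,90])*1000,1),"z",np.round(np.percentile(k[:,2],[1,99])*1000,1))
m=(abs(W[...,2]-.058)<.004)&(abs(lx)<.03)&(abs(ly)<.05);print("rim pts",m.sum())
s=(abs(lx)<.02)&(abs(ly)<.036)&(W[...,2]<.055)
print("slot",s.sum(),np.round(np.percentile(ly[s],[1,99])*1000,1) if s.sum() else "", np.round(np.percentile(lx[s],[1,99])*1000,1) if s.sum() else "")
E
python3 look.py w18; python3 blk.py w18.npz
```

```text
pos [556.1 247.6 183. ] yaw 5.74 drift [0.5 0.3 0.7]
TCP vs target (final axes, mm) [ 0.   -1.59 -0.22]
cover 8258 lx [35.4 95.6] ly [-48.1  49. ]
(0.005, 0.025) 353 face y [1.7 4.  4.4] z [-17.6  16.1]
(0.034, 0.05) 661 face y [3.7 4.  4.3] z [-24.9  23.3]
(0.05, 0.07) 461 face y [3.7 4.  4.3] z [-25.2  23.6]
(0.07, 0.092) 490 face y [3.6 3.9 4.2] z [-25.1  23.1]
rim pts 3277
slot 1266 [-30.8  31.4] [-9.2 11.3]
```

View pics/w18.png

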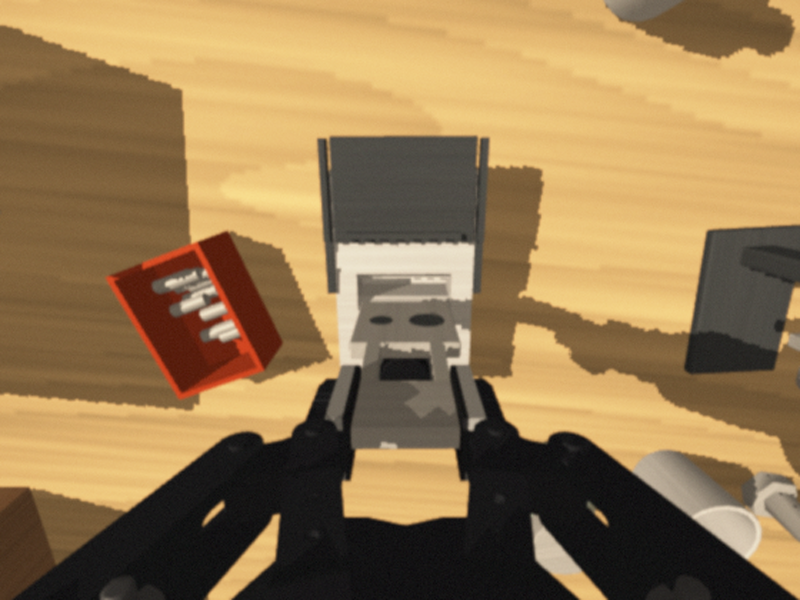

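The master blade hangs in front of the open slot (410,280), upright and 1.4 mm forward. I correct that and lower.

Call:
carry_out:
  offset:
    - [0,-0.13,0]
    - [1,0,0]
    - [1,0,0]
    - [0.8,0,0]
    - [0,0,0]
  delta_rot:
    - [0,0,0]
    - [0,0,0]
    - [0,0,0]
    - [0,0,0]
    - [0,0,0]

```text
time: 29.02
tool_pos: [0.5517, 0.2469, 0.1501]
tcp_rot: [1.131, 1.258, -1.139]
wrist_force: [-0.8, -0.1, -3.1]
width: 0.387
```

Call:
carry_out:
  offset:
    - [0,0,0]
    - [0,0,0]
    - [0,0,0]
    - [0,0,0]
    - [0,0,0]
  delta_rot:
    - [0,0,0]
    - [0,0,0]
    - [0,0,0]
    - [0,0,0]
    - [0,0,0]

```text
time: 29.43
tool_pos: [0.5541, 0.2478, 0.1538]
tcp_rot: [1.135, 1.255, -1.134]
wrist_force: [0.8, 0.5, -2.9]
width: 0.39
```

```bash
python3 look.py w19; python3 blk.py w19.npz
```

```text
pos [554.1 247.8 153.8] yaw 5.8 drift [-0.1 -0.1 -0.1]
TCP vs target (final axes, mm) [0.   0.35 0.19]
cover 10498 lx [35.4 95.9] ly [-48.   49.1]
(0.005, 0.025) 369 face y [1.5 3.9 4.4] z [-17.7  16.1]
(0.034, 0.05) 670 face y [3.6 4.  4.3] z [-25.   23.3]
(0.05, 0.07) 464 face y [3.6 4.  4.3] z [-25.2  23.5]
(0.07, 0.092) 476 face y [3.6 3.9 4.2] z [-25.   23.3]
rim pts 4100
slot 1080 [-30.7  31.5] [-10.3  11.5]
```

Call:
carry_out:
  offset:
    - [0.3,0.05,0]
    - [0.5,0,0]
    - [0.6,0,0]
    - [0.6,0,0]
    - [0.6,0,0]
  delta_rot:
    - [0,0,0]
    - [0,0,0]
    - [0,0,0]
    - [0,0,0]
    - [0,0,0]

```text
time: 29.9
tool_pos: [0.5539, 0.2476, 0.1262]
tcp_rot: [1.134, 1.256, -1.135]
wrist_force: [0.5, -0.4, -3.1]
width: 0.386
```

Call:
carry_out:
  offset:
    - [0.5,0,0]
    - [0.5,0,0]
    - [0.4,0,0]
    - [0.3,0,0]
    - [0,0,0]
  delta_rot:
    - [0,0,0]
    - [0,0,0]
    - [0,0,0]
    - [0,0,0]
    - [0,0,0]

```text
time: 30.32
tool_pos: [0.5537, 0.2475, 0.1093]
tcp_rot: [1.133, 1.256, -1.136]
wrist_force: [0.1, 0.0, -2.8]
width: 0.39
```

Call:
carry_out:
  offset:
    - [0,0,0]
    - [0,0,0]
    - [0,0,0]
    - [0,0,0]
    - [0,0,0]
  delta_rot:
    - [0,0,0]
    - [0,0,0]
    - [0,0,0]
    - [0,0,0]
    - [0,0,0]

```text
time: 30.73
tool_pos: [0.5545, 0.2478, 0.1106]
tcp_rot: [1.135, 1.255, -1.134]
wrist_force: [-0.4, 0.2, -2.6]
width: 0.389
```

```bash
python3 look.py w20; python3 blk.py w20.npz|head -1;python3 tilt.py w20.npz "[(405,390),(380,420),(430,420),(405,437)]"
```

```text
pos [554.5 247.8 110.6] yaw 5.79 drift [-0.  0. -0.]
TCP vs target (final axes, mm) [0.   0.02 0.1 ]
(405, 390) [-11.1   4.   -0.9]
(380, 420) [-29.6   4.1  -8.4]
(430, 420) [-30.    4.4   7.1]
(405, 437) [-33.5   1.2  -0.9]
```

No contact inside the slot and still centred. About 8 mm to the floor.

Call:
carry_out:
  offset:
    - [0.2,0,0]
    - [0.2,0,0]
    - [0.2,0,0]
    - [0.15,0,0]
    - [0,0,0]
  delta_rot:
    - [0,0,0]
    - [0,0,0]
    - [0,0,0]
    - [0,0,0]
    - [0,0,0]

```text
time: 31.2
tool_pos: [0.5542, 0.2477, 0.1025]
tcp_rot: [1.134, 1.255, -1.135]
wrist_force: [0.3, 0.5, -3.5]
width: 0.387
```

Call:
carry_out:
  offset:
    - [0,0,0]
    - [0,0,0]
    - [0,0,0]
    - [0,0,0]
    - [0,0,0]
  delta_rot:
    - [0,0,0]
    - [0,0,0]
    - [0,0,0]
    - [0,0,0]
    - [0,0,0]

```text
time: 31.62
tool_pos: [0.5542, 0.2477, 0.1028]
tcp_rot: [1.134, 1.255, -1.134]
wrist_force: [-0.3, 0.3, -2.5]
width: 0.386
```

Call:
carry_out:
  offset:
    - [0.1,0,0]
    - [0.1,0,0]
    - [0,0,0]
    - [0,0,0]
    - [0,0,0]
  delta_rot:
    - [0,0,0]
    - [0,0,0]
    - [0,0,0]
    - [0,0,0]
    - [0,0,0]

```text
time: 32.03
tool_pos: [0.5549, 0.2479, 0.1024]
tcp_rot: [1.135, 1.255, -1.133]
wrist_force: [-2.6, -1.3, 4.7]
width: 0.384
```

The wrist force flipped to +4.7 N, so the foot is on the floor. Release and retreat up.

Call:
carry_out:
  offset:
    - [0,0,0]
    - [0,0,0]
    - [0,0,0]
    - [0,0,0]
    - [0,0,0]
  delta_rot:
    - [0,0,0]
    - [0,0,0]
    - [0,0,0]
    - [0,0,0]
    - [0,0,0]
  fingers: 0.5

```text
time: 32.45
tool_pos: [0.5542, 0.2477, 0.1006]
tcp_rot: [1.134, 1.255, -1.134]
wrist_force: [-0.7, 0.1, -0.1]
width: 0.75
```

Call:
carry_out:
  offset:
    - [-0.5,0,0]
    - [-1.5,0,0]
    - [-2.5,0,0]
    - [-3,0,0]
    - [-2.5,0,0]
  delta_rot:
    - [0,0,0]
    - [0,0,0]
    - [0,0,0]
    - [0,0,0]
    - [0,0,0]

```text
time: 32.87
tool_pos: [0.5543, 0.2478, 0.2025]
tcp_rot: [1.135, 1.255, -1.134]
wrist_force: [0.4, -0.1, 1.1]
width: 0.751
```

Call:
carry_out:
  offset:
    - [-2,0,0]
    - [0,0,0]
    - [0,0,0]
    - [0,0,0]
    - [0,0,0]
  delta_rot:
    - [0,0,0]
    - [0,0,0]
    - [0,0,0]
    - [0,0,0]
    - [0,0,0]

```text
time: 33.28
tool_pos: [0.5531, 0.2473, 0.2188]
tcp_rot: [1.132, 1.257, -1.137]
wrist_force: [-0.3, 0.4, 0.5]
width: 0.746
```

```bash
python3 look.py w21
python3 - <<'E'
from h import *
z=np.load("w21.npz");T=z["T"];W=cloud("wrist",z["p"],z["d"],T);th=np.radians(5.8)
D=W[...,:2]-[.5546,.2486];lx=D@[np.cos(th),np.sin(th)];ly=D@[-np.sin(th),np.cos(th)]
m=(abs(lx)<.03)&(abs(ly)<.04)&(W[...,2]>.13)&(W[...,2]<.145)
print("master head",m.sum(),"lx",np.round(np.percentile(lx[m],[2,98])*1000,1),"ly",np.round(np.percentile(ly[m],[2,98])*1000,1),"z",np.round(np.percentile(W[...,2][m],[50])*1000,1))
for a,b in[(.11,.13),(.06,.085)]:
    m=(abs(lx)<.02)&(abs(ly)<.03)&(W[...,2]>a)&(W[...,2]<b);print("face",m.sum(),np.round(np.percentile(lx[m],[5,50,95])*1000,1))
m=(W[...,2]>.0635)&(W[...,2]<.0715)&(lx>.025)&(lx<.12)&(abs(ly)<.06);print("cover lx",np.round(np.percentile(lx[m],[1,99])*1000,1))
p,d=read_camera("top");V=cloud("top",p,d)
m=(abs(V[...,0]-.55)<.06)&(abs(V[...,1]+.022)<.04)&(V[...,2]>.208)&(V[...,2]<.222);q=V[m];print("spare heads",len(q),np.round(q.min(0),3),np.round(q.max(0),3))
cv2.imwrite("pics/top9.png",cv2.resize(p[:,:,::-1],(800,600)))
E
```

```text
pos [553.1 247.3 218.8] yaw 5.8 drift [-0.  -0.  -0.1]
master head 457 lx [-2.   5.5] ly [-16.3  16.6] z [136.1]
face 270 [4.7 5.1 5.5]
face 440 [-2.1  3.8  5.1]
cover lx [35.3 95.5]
spare heads 127 [ 0.535 -0.039  0.208] [ 0.573 -0.003  0.22 ]
```

View pics/w21.png

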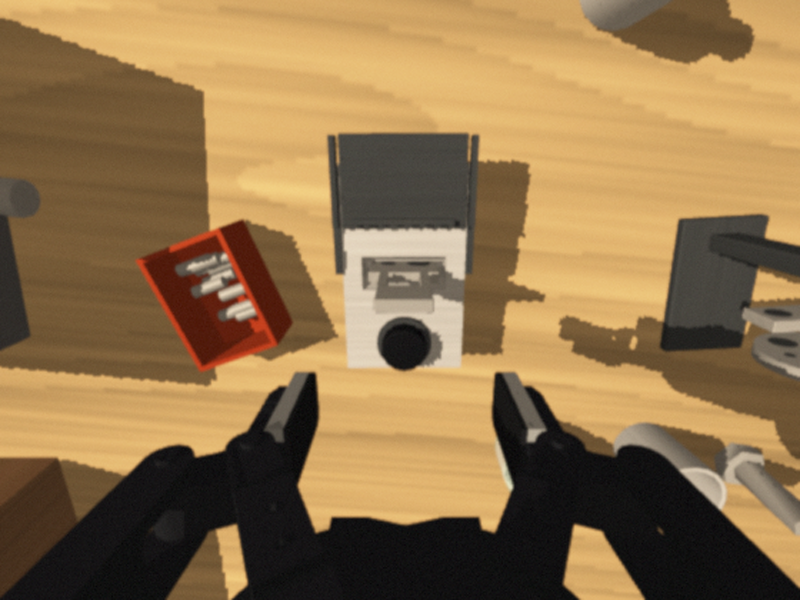

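The master stands upright in the slot (405,285), its head top at 136.1 mm against an expected 136, with the cover open. The T and disc still hang on the spare hook (770,330). I hand in.

```bash
python3 -c "
from workcell import *
print(finish_job())"
```

```text
the job is handed in; nothing more can be done
None
```

I moved the T gauge and then the round gauge onto the spare hook, and pressed the catch until the cover sprang open. I then stood the master gauge in the slot, let go and handed in at about 33 s; no verdict was reported.

**Last checks:**
- **Master:** its head top was at 136.1 mm, against 136 mm expected for a foot resting on the slot floor. It sat about 2 mm off centre across the slot and under 1 mm along it, and leaned only 1–2°.
- **Cover:** open by about 65 mm, at local x 35 to 95.
- **Spare hook:** both gauges still hung there, with their head tops at the expected height (about 215 mm).
- **Robot:** the gripper was open, clear of everything, with about zero force on the wrist.

**What went wrong or was not checked:**
- The first grip on the T gauge was 6–8 mm off along the bar. I re-centred it before lifting.
- The first stroke at the catch stopped above the button and needed another 9 mm.
- I did not measure the bystanders' positions at the end. None was deliberately touched, and those in view looked unmoved.

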